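# Cover the dip pots with their own lids

## Robot

A 7-joint arm with a two-finger parallel gripper is mounted at the origin on a cart in front of the work surface, level with it; the furniture and walls round the work are solid. World frame = base frame: x ahead of the robot, y to its left, z up, the work surface at z = 0. Lengths are in mm, angles in rad, forces in N, time in s.
With the tool pointing down it reaches from about 400 to 875 mm from the base axis. Payload 4.4 kg.
Tool frame: the origin (TCP) lies midway between the tips of the shut fingers; the grasp point (between the pads) lies 19 mm behind it (ctrl.grip_point_offset is the distance from the TCP to the grasp point, in mm); z points along the fingers, x is the direction in which the jaws open and shut, and the axes are right-handed (so a half turn about z gives the same grasp; the last joint's range is limited). The gripper opens to 85 mm and grips with 20 to 120 N. Pads are 22 mm wide; open, the fingers measure 114 mm over their backs; the gripper's body (76 mm by 85 mm) begins 54 mm behind the grasp point. The pads swing forward as they close: fully open they stand 13 mm farther back than shut.
Start: joints at [-0.066, 0.628, 0.038, 1.517, -0.027, 0.996, -0.02], TCP at [650.014, 0.029, 192.413] pointing down, gripper open.
Joint ranges: [-3.06, 3.06], [-0.37, 2.12], [-1.25, 1.32], [0.18, 2.47], [-1.1, 4.24], [0.23, 1.98], [-2.94, 2.94]. Speed limits (rad/s): [2.57, 2.57, 3.14, 3.14, 3.14, 3.14, 3.14].

## Interface

Orientations are given as [roll, pitch, yaw] about the fixed x, y, z axes, in that order (R = Rz(yaw) Ry(pitch) Rx(roll)).
In Python, from cell import ctrl, viewer gives the robot as it stands.
- The arm moves only by the tool apply_moves, never from a script. Its argument "series" is a list that holds one entry, the list of rows, each a list of 6 numbers: the shift along the tool's x, y, z normalised to -1 to 1, where 1 is 50 mm, then the turn, a rotation vector about the tool's x, y, z normalised to -1 to 1, where 1 is 6 degrees. In form: [[[tx, ty, tz, rx, ry, rz], ...]]. A call has exactly 5 rows; each row shifts and turns the commanded pose from where the row before left it, along the tool's axes as they then stand; what a row does not reach is not made up. A row lasts 1/8 s, in which the tool goes at most 62.5 mm and 10.7 degrees, less where a joint would pass 70% of its speed; a pose out of reach is approached as far as the arm can. A call with a number of a shift or a turn outside -1 to 1 is refused whole. A call with a gripper value outside its range is refused whole. "claw" is the gripper command: -1 is shut, 1 is fully open, values between are in proportion, set as the call begins (left out, the last holds). The fingers move at their own pace and stop on an object; the grip force is fixed at half the most. Time passes only in rows, so rows that do not move let the fingers close, or fill a call up. It gives the time, the measured TCP pose, the force and the opening at its end, in the units of the state.
- ctrl.read_state(): the state, without advancing time (a new reading comes with each control period).
- viewer.get_image(name): name is "scene" or "side" or "wrist"; returns the picture (384x512x3 uint8, blue, green, red); there is no depth.
- viewer.camera_info(name): a dict with "K" (3x3 intrinsics, pixels), "R" (3x3) and "t" (3): a world point X has camera coordinates R X + t. Camera axes: x right, y down, z forward; pixel columns grow to the right and rows downward; lengths in mm; the calibration is good to about 2 mm. A picture is of the moment at which its call begins: read the wrist's pose just before it. camera_info takes no time and is no camera call; for the wrist camera it gives the pose at the moment of the call.
- ctrl.finish_job(): hands the job in, once; it reports no verdict.
Trained networks look in the newest picture that a camera, given by its name, has taken for a name from the list of things; names that differ only in an ending like _2 or _b are one class to them, and where a whole thing is asked for, a point or a joint stands for the part that bears it (a point fixed in the world has none). Each returns a list of dicts, best first, with "score" (0 to 1); they miss things now and then, are a little off and sometimes report something else, mostly with a low value. They report only what shows in the picture. A call takes as long as a camera call.
- viewer.find_in(camera, label): "location" ([column, row] as shares, 0 to 1, of the picture: columns of its width, rows of its height, amid what is visible of it).
The state is a dict: "clock": time; "qpos": joint angles; "qd": joint speeds; "tau": joint torques, N m; "eef_pos": TCP position; "tool_rot": TCP orientation; "force": force on the tool from outside, world axes, zero at the start; "torque": the same for the moment, N m; "width": finger opening in mm.
Only numpy, scipy, OpenCV 4.12 (cv2) and the standard library are available. Lean on these libraries where they do the work, as an engineer would, in place of code of your own. Each camera call takes 0.05 s, during which the arm holds its last target. There are 200 camera calls.

## Task

Close the dip station for the lull: set the round pot with the red band back into the empty middle bay of the sloped steel holder, bottom flat on the bay's floor so that it leans as its neighbours do. Give both open pots their own lids, pressed fully home: the round lid with the red handle on the round pot, the square lid with the yellow handle on the square pot in the holder. The wide lid with the black handle fits neither: leave it, the closed blue pot and everything else where they are, and never let a pot tip over.

Things in the scene. Friction and masses are not known exactly. Their poses are not given: they have to be found in the camera images.
- holder: Fixed steel holder, a row of three bays 243 mm wide along its y; place and yaw vary. Origin at z = 0 under the middle of the deck, x to the back, y to the left. The deck slopes down to the front at 25 degrees, so a pot in a bay leans back-to-front: its axis is (-0.423, 0, 0.906) in the holder's frame. An outer bay holds the square pot, the other one the closed pot, either way round.
- middle_bay (a point): Middle of the empty bay's floor, at (0, 0, 55) mm in the holder's frame and with its axes (z vertical). The outer bays lie 80 mm to either side along y. Each bay is 77 mm wide along y and 73 mm along the slope; the walls round it stand 32 mm above the deck, square to it. A hot cupboard overhangs the back of the range from x = 0.71 m on, 0.3 m above the range lid.
- pot_round: Open round steel pot with a red band, loose, starts upright on the range lid: outer diameter 64 mm, straight plain side, 90 mm tall, wall 3 mm (mouth 58 mm), about 0.3 kg. Can be held across its diameter. Origin at the centre of its underside, z along its axis to the mouth.
- pot_square: Open square steel pot with a yellow band, loose, leaning in an outer bay of the holder, its sides in line with the bay: 62 x 62 mm outside with sides along its x and y, 90 mm tall, wall 3 mm (mouth 56 mm square). It stays there. Origin at the centre of its underside, z along its axis to the mouth.
- lid_round: Round steel lid, red bar handle, loose, 70 g, lying handle up on its plug: flange 71 mm across; plug under it 49 mm across (41 at its foot), 10 mm deep, 4 mm play all round in the round pot's mouth. Origin at the centre of the plug's underside, z up; flange at z 10 to 13 mm; handle from z 13 to 39 mm, 14 mm wide (lid's x), 46 mm long (lid's y).
- lid_square: Square steel lid, yellow bar handle, loose, 80 g, lying handle up on its plug: flange 69 x 69 mm, sides along its x and y; plug 49 mm square (41 at its foot), 10 mm deep, 3.5 mm play in the square pot's mouth, any quarter turn fits. Origin, heights and handle as the round lid: handle z 13 to 39 mm, 14 mm wide (x), 46 mm long (y).
- pot_round_seat (a point): Point on the round pot's axis 80 mm above its underside: the round lid's origin lies here once its flange rests on the rim.
- pot_square_seat (a point): Point on the square pot's axis 80 mm above its underside: the square lid's origin lies here once its flange rests on the rim.
- lid_wide: Wide round steel lid with a black bar handle, flange 88 mm across, 39 mm high, lying among the others; it fits neither pot. Leave it.
- bow_handle: The range lid's own fixed bow handle, a grey bar 190 mm long along y and 22 mm deep, up to 45 mm high, in front of the holder. Origin on the range lid under its middle. An obstacle only.
- pot_closed: Round steel pot with a blue band, 64 mm across, already closed by its lid with a blue bar handle (flange 71 mm across, 119 mm tall in all), leaning in an outer bay of the holder. Leave it.
- salt_dredger: aluminium salt dredger, 68 mm wide and 115 mm tall, upright at the left side of the holder. Bystander.
- vinegar: brown bottle with a white cap, 58 mm wide and 206 mm tall, upright at the right side of the holder. Bystander.
- red_sauce: red squeezy sauce bottle, 63 mm wide and 226 mm tall, upright behind the holder. Bystander.
- yellow_sauce: yellow squeezy sauce bottle, 63 mm wide and 226 mm tall, upright behind the holder. Bystander.
- order_pad: order pad, 116 x 74 x 9 mm, lying at the front left. Bystander.
- green_tub: lidded dip tub with green sides, 73 mm wide and 37 mm high, at the front right. Bystander.

How it is judged (in metres and radians):
At the end, for the whole second after the job is handed in: Round pot in the middle bay, square pot in its outer bay, both flat on the deck (leaning 20 to 31 degrees); round lid on the round pot, square lid on the square pot, flange down on the rim (within 2.5 mm of fully down, 6.5 mm of centred, 3 degrees of flat), at rest (angle between pot_round's own z axis and vertical between 0.34 and 0.54 rad and z of pot_round in the frame of holder between 0.046 and 0.063 m and x of pot_round in the frame of holder between -0.013 and 0.011 m and y of pot_round in the frame of holder between -0.011 and 0.011 m and angle between pot_square's own z axis and vertical between 0.34 and 0.54 rad and z of pot_square in the frame of holder between 0.046 and 0.063 m and x of pot_square in the frame of holder between -0.013 and 0.011 m and distance between lid_round and pot_round_seat below 0.0065 m and z of lid_round in the frame of pot_round between 0.077 and 0.0825 m and angle between the z axis of lid_round and the z axis of pot_round, either way round below 0.06 rad and linear speed of each of lid_round, lid_square below 0.02 m/s and distance between lid_square and pot_square_seat below 0.0065 m and z of lid_square in the frame of pot_square between 0.077 and 0.0825 m and angle between the z axis of lid_square and the z axis of pot_square, either way round below 0.06 rad); the robot touches nothing.
It fails at once if something that should be left alone (closed pot, wide lid, bottles, dredger, pad, tub) is moved more than 30 mm (distance of any of pot_closed, lid_wide, salt_dredger, vinegar, red_sauce, yellow_sauce, order_pad, green_tub from where it was at the start of the episode above 0.03 m).
It fails at once if a pot is tipped over (more than 60 degrees from upright) (angle between any of pot_round, pot_square, pot_closed's own z axis and vertical above 1.05 rad).
It also fails if it takes over 58 s, if anything falls off the work surface, if the arm or the gripper's body presses on something with over 40 N, if the wrist force passes 120 N, or if a joint passes its speed limit or range.

## Working session

There is one attempt and no reset: what is moved stays moved. The work goes in short steps, Python scripts to look and compute and a tool call to move; the robot and the scene stay as the last step left them, time stands still between calls to the robot, and variables do not carry over. Pictures are saved under pics/ and viewed, about 8 in all and at most 12, crops included, and the job is handed in when it is done.

Besides the shell and the picture viewer there is one more tool, called after ">>>" as a command line: name --argument value ..., lists and objects as JSON in quotes. apply_moves: Moves the arm, as the interface text tells. Scaled input: -1 to 1 covers 50 mm each way for a shift and 6 degrees each way for a turn. Its arguments: {"type":"object","properties":{"series":{"type":"array","items":{"type":"array","items":{"type":"array","items":{"type":"number"}}}},"claw":{"type":"number"}},"required":["series"]}

```bash
ls; mkdir -p pics; cat > h.py <<'E'
import numpy as np, cv2
from cell import ctrl, viewer
from scipy.spatial.transform import Rotation as Ro
def snap(c,f):
    im=viewer.get_image(c); cv2.imwrite('pics/'+f,im); return im
def ray(c,uv,z):
    i=viewer.camera_info(c);K=np.array(i['K']);R=np.array(i['R']);t=np.array(i['t']).ravel()
    o=-R.T@t; d=R.T@np.linalg.inv(K)@np.array([uv[0],uv[1],1.]); return o+d*(z-o[2])/d[2]
def proj(c,X):
    i=viewer.camera_info(c);p=np.array(i['K'])@(np.array(i['R'])@np.asarray(X,float)+np.array(i['t']).ravel());return p[:2]/p[2]
def tool():
    s=ctrl.read_state(); return np.array(s['eef_pos']),Ro.from_euler('xyz',s['tool_rot']),s
E
python3 - <<'E'
from h import *
a=snap('scene','a.png');b=snap('side','b.png');
zs=dict(pot_round=45,lid_round=20,lid_square=20,lid_wide=20,pot_square=95,pot_closed=110,holder=55,middle_bay=55,bow_handle=40,green_tub=20,order_pad=5)
for c in('scene','side'):
  i=viewer.camera_info(c);print(c,(-np.array(i['R']).T@np.array(i['t']).ravel()).round())
  for n,z in zs.items():
    for r in viewer.find_in(c,n)[:2]:
      u=np.array(r['location'])*[512,384];print(n,round(r['score'],2),u.round(),ray(c,u,z).round())
print(ctrl.read_state())
E
```

```text
pics
scene [  12. -838. 1118.]
pot_round 0.57 [217. 249.] [416. -87.  45.]
lid_round 0.69 [193. 221.] [426.  65.  20.]
lid_square 0.77 [203. 195.] [507. 140.  20.]
lid_wide 0.77 [264. 276.] [ 481. -221.   20.]
pot_square 0.63 [325. 239.] [ 655. -260.   95.]
pot_square 0.55 [278. 200.] [641. -72.  95.]
pot_closed 0.91 [252. 168.] [650.  77. 110.]
holder 0.92 [269. 188.] [677.  19.  55.]
holder 0.43 [337. 212.] [ 780. -179.   55.]
middle_bay 0.89 [271. 186.] [685.  22.  55.]
green_tub 0.59 [223. 300.] [ 350. -222.   20.]
green_tub 0.47 [235. 152.] [706. 259.  20.]
order_pad 0.9 [156. 213.] [355. 172.   5.]
side [115. 616. 666.]
pot_round 0.86 [312. 218.] [425. -93.  45.]
lid_round 0.85 [281. 255.] [432.  54.  20.]
lid_square 0.81 [230. 266.] [514. 159.  20.]
lid_wide 0.84 [308. 196.] [ 499. -212.   20.]
pot_square 0.69 [249. 174.] [ 653. -113.   95.]
pot_closed 0.72 [315. 215.] [391. -33. 110.]
pot_closed 0.56 [209. 204.] [638.  84. 110.]
holder 0.92 [220. 204.] [664.  13.  55.]
middle_bay 0.62 [225. 206.] [646.  13.  55.]
green_tub 0.62 [281. 255.] [431.  55.  20.]
green_tub 0.6 [350. 208.] [ 366. -229.   20.]
order_pad 0.79 [279. 304.] [363. 174.   5.]
{'clock': 1.2, 'qpos': array([-0.06581875,  0.62840892,  0.03849045,  1.51739173, -0.02701973,
        0.99629679, -0.02000127]), 'qd': array([-2.96300790e-04,  1.32125499e-03, -4.43100471e-04, -2.07975753e-03,
        1.18394322e-05, -5.35633970e-04,  1.16806772e-04]), 'tau': array([-2.00690756e-04, -5.63274121e+01,  1.22552041e+00, -1.93776512e+01,
        1.08921182e-02,  1.65102767e-03,  1.25914244e-06]), 'eef_pos': array([6.50018693e+02, 5.31841810e-02, 1.92410105e+02]), 'tool_rot': array([-3.14153419e+00, -1.20563549e-05, -1.03285507e-05]), 'force': array([-0.60459226,  0.03459529,  0.48471388]), 'torque': array([ 0.00489228, -0.01197925, -0.02411776]), 'width': 85.41544967084289}
```

```bash
python3 - <<'E'
from h import *
a=cv2.imread('pics/a.png');b=cv2.imread('pics/b.png')
x=cv2.resize(a[120:320,120:387],(800,600),interpolation=cv2.INTER_CUBIC)
y=cv2.resize(b[130:330,150:417],(800,600),interpolation=cv2.INTER_CUBIC)
cv2.imwrite('pics/a2.png',x);cv2.imwrite('pics/b2.png',y)
E
```

```text
(no output)
```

View pics/a2.png

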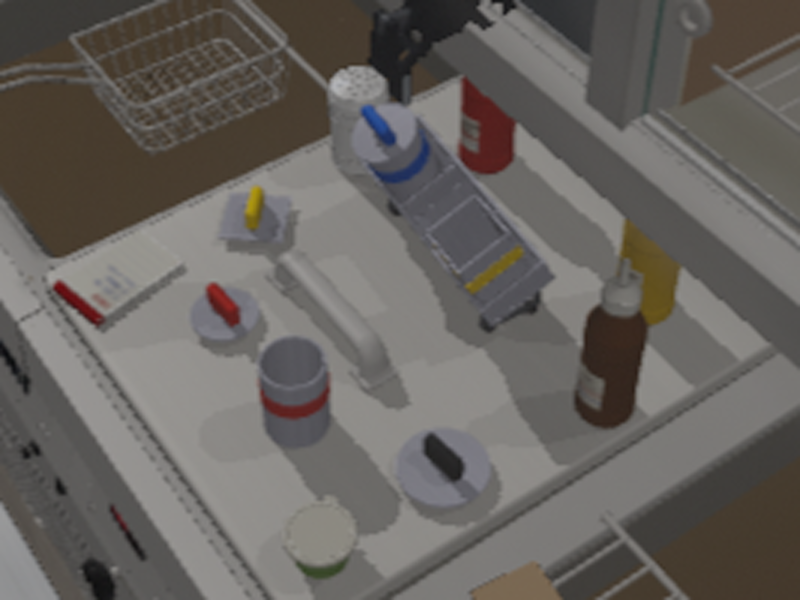

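View pics/b2.png

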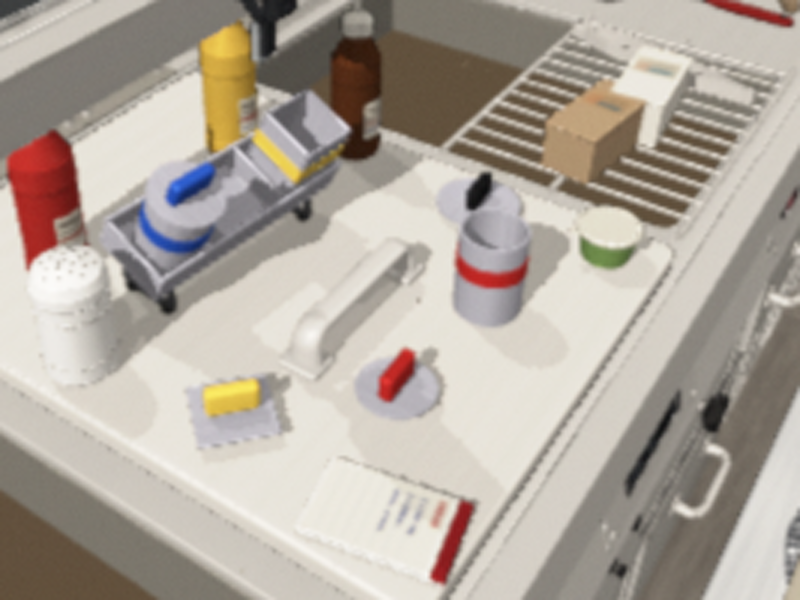

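The scene shows the square pot in the right-hand outer bay, the closed pot in the left bay, and the round pot in front at about (420, -90). The square lid is at the left, with the round lid nearer the robot. Next is the wrist view, plus colour-blob triangulation.

```bash
cat >> h.py <<'E'
def blobs(im,amin=12):
    h=cv2.cvtColor(im,cv2.COLOR_BGR2HSV);o={}
    for n,r in dict(red=[(0,8),(172,180)],yellow=[(20,32)],blue=[(105,125)]).items():
        m=sum(cv2.inRange(h,(a,140,60),(b,255,255)) for a,b in r)
        k,l,s,c=cv2.connectedComponentsWithStats(m)
        for j in range(1,k):
            if s[j,4]>=amin:
                ys,xs=np.where(l==j); P=np.c_[xs,ys]
                d=cv2.fitLine(P.astype(np.float32),cv2.DIST_L2,0,.01,.01).ravel()
                print(n,s[j].tolist(),c[j].round(1),'dir',d[:2].round(2))
def tri(obs): # [(cam,uv)]
    A=[];b=[]
    for c,uv in obs:
        i=viewer.camera_info(c);P=np.array(i['K'])@np.c_[np.array(i['R']),np.array(i['t']).ravel()]
        for k in(0,1): r=uv[k]*P[2]-P[k];A.append(r[:3]);b.append(-r[3])
    x,res,_,_=np.linalg.lstsq(np.array(A),np.array(b),rcond=None);return x
E
python3 - <<'E'
from h import *
w=snap('wrist','w1.png')
cv2.imwrite('pics/w1.png',w)
for n,im in(('scene',cv2.imread('pics/a.png')),('side',cv2.imread('pics/b.png')),('wrist',w)):
    print(n);blobs(im)
i=viewer.camera_info('wrist');R=np.array(i['R']);print(R.round(3),(-R.T@np.array(i['t']).ravel()).round(1),np.array(i['K']).round())
E
```

```text
scene
red [274, 147, 17, 31, 308] [282.5 164.2] dir [0.21 0.98]
red [138, 214, 16, 14, 58] [145.3 220.4] dir [0.77 0.64]
red [189, 215, 10, 13, 65] [193.9 220.7] dir [0.59 0.81]
red [208, 251, 21, 8, 63] [218.1 255.7] dir [ 1.   -0.09]
yellow [202, 182, 6, 14, 55] [204.5 188.8] dir [ 0.16 -0.99]
yellow [328, 194, 18, 34, 293] [336.8 211.8] dir [0.34 0.94]
yellow [276, 203, 18, 15, 67] [284.7 209.8] dir [ 0.79 -0.61]
blue [241, 156, 11, 12, 54] [245.8 161.2] dir [0.64 0.77]
blue [246, 168, 17, 13, 54] [255.6 175.7] dir [ 0.82 -0.57]
side
red [395, 41, 7, 2, 13] [397.8  41.5] dir [1.   0.04]
red [355, 60, 8, 20, 106] [358.3  69.9] dir [ 0.08 -1.  ]
red [364, 62, 6, 7, 29] [366.3  65.6] dir [ 0.12 -0.99]
red [360, 119, 23, 7, 77] [371.  121.8] dir [0.99 0.17]
red [386, 129, 28, 9, 72] [399.5 133.3] dir [0.96 0.27]
red [153, 174, 23, 44, 645] [163.8 192.8] dir [ 0.08 -1.  ]
red [303, 216, 23, 10, 106] [313.5 221.8] dir [0.99 0.1 ]
red [277, 247, 11, 17, 107] [281.9 254.7] dir [ 0.53 -0.85]
red [294, 298, 14, 26, 117] [300.5 310.8] dir [ 0.37 -0.93]
yellow [369, 53, 6, 31, 101] [371.3  64
[... 190 characters left out ...]
r [ 0.97 -0.23]
blue [372, 99, 16, 4, 27] [379.6 100.2] dir [ 0.99 -0.14]
blue [206, 185, 15, 13, 103] [213.  190.9] dir [ 0.82 -0.57]
blue [197, 200, 22, 14, 75] [205.6 209.3] dir [0.92 0.38]
wrist
red [19, 84, 33, 46, 1072] [ 35.4 105.7] dir [0.3  0.95]
red [19, 220, 55, 50, 688] [ 55.2 237. ] dir [0.74 0.67]
yellow [97, 0, 32, 20, 435] [111.4   7.7] dir [ 0.99 -0.16]
yellow [206, 230, 68, 84, 887] [249.9 256.1] dir [0.63 0.78]
blue [204, 53, 34, 74, 2071] [219.4  88.8] dir [ 0.07 -1.  ]
blue [268, 52, 28, 80, 502] [286.6  89.3] dir [0.04 1.  ]
[[ 1.     0.     0.   ]
 [-0.    -0.951  0.308]
 [ 0.    -0.308 -0.951]] [649.4  79.4 374.3] [[330.   0. 255.]
 [  0. 330. 191.]
 [  0.   0.   1.]]
```

View pics/w1.png

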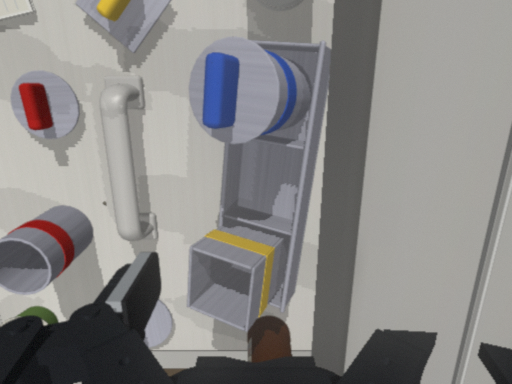

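The wrist view is clear: middle bay around (262,185), square pot mouth around (225,285), closed pot at (240,90), round pot at the left and the red handle at (35,106). I'll overlay a guess of the holder model.

```bash
cat >> h.py <<'E'
n_=np.array([-.4226,0,.9063]);s_=np.array([.9063,0,.4226]);yv=np.array([0,1.,0])
def hol(p,h): # p=(x,y,yaw); h holder point
    c,s=np.cos(p[2]),np.sin(p[2]);return np.array([p[0]+c*h[0]-s*h[1],p[1]+s*h[0]+c*h[1],h[2]])
def hp(a,y,h): # along slope, y, height above deck
    return np.array([0,0,55.])+a*s_+y*yv+h*n_
def model():
    m={}
    for b in(-1,1):
        for a in(-1,1): m['w%d%d'%(a,b)]=hp(36.5*a,38.5*b,32)
    for b in(-1,1):
        for a in(-1,1): m['q%d%d'%(a,b)]=hp(31*a,-80+31*b,90)
    for b in(-1,1):
        for a in(-1,1): m['f%d%d'%(a,b)]=hp(36.5*a,38.5*b,0)
    return m
E
python3 - <<'E'
from h import *
im=cv2.imread('pics/w1.png');sc=2.9;x0,y0=130,140
c=cv2.resize(im[y0:y0+205,x0:x0+220],None,fx=sc,fy=sc,interpolation=cv2.INTER_CUBIC)
p=(662,12,-.12)
M=model()
for k,v in M.items():
    u=proj('wrist',hol(p,v));print(k,u.round(1));q=tuple(int(z) for z in (u-[x0,y0])*sc)
    cv2.circle(c,q,4,(0,0,255),-1);cv2.putText(c,k,q,0,.45,(0,160,0),1)
for g in range(140,350,20): cv2.putText(c,str(g),(int((g-x0)*sc),12),0,.4,(255,0,0),1)
for g in range(160,340,20): cv2.putText(c,str(g),(0,int((g-y0)*sc)),0,.4,(255,0,0),1)
cv2.imwrite('pics/c1.png',c)
E
```

```text
w-1-1 [215.6 191.8]
w1-1 [285.5 210.9]
w-11 [222.7 111.4]
w11 [299.4 124.2]
q-1-1 [179.7 286.1]
q1-1 [241.9 312.1]
q-11 [183.4 221.8]
q11 [250.7 243.8]
f-1-1 [231.5 184.7]
f1-1 [296.6 201.6]
f-11 [239.1 110.7]
f11 [310.  122.3]
```

View pics/c1.png

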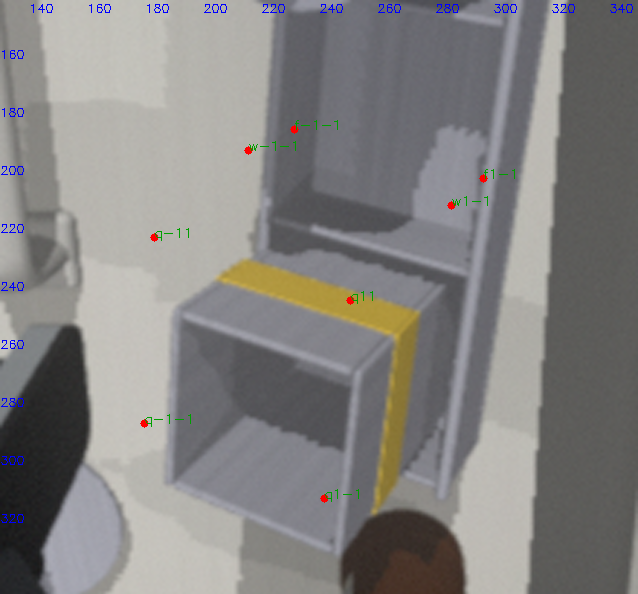

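```bash
python3 - <<'E'
from h import *
from scipy.optimize import least_squares
M=model()
Q={'q-11':(191,246),'q11':(253,269),'q1-1':(246.2,329.5),'q-1-1':(188,306.5)}
W={'w1-1':(292,232.4),'w11':(303.4,147.6),'w-1-1':(221,212)}
for O in(Q,W,{**Q,**W}):
    f=lambda p:np.concatenate([proj('wrist',hol(p,M[k]))-v for k,v in O.items()])
    r=least_squares(f,(660,0,-.1));print(r.x.round(3),r.fun.reshape(-1,2).round(1).tolist())
# objects by triangulation
T=lambda **k:tri(list(k.items()))
print('redh',T(scene=(193.9,220.7),side=(281.9,254.7)),T(scene=(193.9,220.7),side=(281.9,254.7),wrist=(35.4,105.7)))
print('yelh',T(scene=(204.5,188.8),side=(227.1,262)))
print('rband',T(scene=(218.1,255.7),side=(313.5,221.8)))
print('redh dir', ray('wrist',(29,84),37)-ray('wrist',(42,129),37), ray('wrist',(35.4,105.7),36))
print('rim ctr', ray('wrist',(25,264),90))
print('bow',[ray('wrist',u,z).round() for u,z in(((120,98),45),((130,235),45))])
E
```

```text
[ 6.64071e+02 -7.74700e+00 -9.60000e-02] [[-2.3, -0.8], [2.0, -1.8], [1.6, 3.0], [-1.6, 0.3]]
[ 6.66879e+02 -8.38600e+00 -1.01000e-01] [[-0.9, -1.0], [-0.0, 0.6], [1.0, 0.2]]
[ 6.65958e+02 -8.41100e+00 -1.13000e-01] [[-0.9, -1.4], [3.4, -1.3], [1.7, 3.3], [-1.5, -0.3], [-2.4, -0.8], [-0.6, 1.0], [-0.4, -0.4]]
redh [425.71958585  58.25875522  27.07709788] [425.60182127  58.25114676  27.23282568]
yelh [522.35848796 156.93073625  26.99061649]
rband [415.4312328  -96.65507498  30.58440795]
redh dir [-4.01226656 43.38833334  0.        ] [431.02350937  58.80865933  36.        ]
rim ctr [424.98334654 -87.81572451  90.        ]
bow [array([520.,  67.,  45.]), array([512., -78.,  45.])]
```

>>> apply_moves --series '[[[-0.92, 0.36, 0.1, 0, 0, 0], [-0.92, 0.36, 0.1, 0, 0, 0], [-0.92, 0.36, 0.1, 0, 0, 0], [-0.92, 0.36, 0.1, 0, 0, 0], [-0.9, 0.36, 0.1, 0, 0, 0]]]' --claw 1

```text
clock: 1.88
eef_pos: [419.7, -90.6, 167.5]
tool_rot: [3.141, -0.001, 0.0]
force: [0.3, -0.9, 0.4]
width: 85.6
```

```bash
cat >> h.py <<'E'
def look(f):
    w=snap('wrist',f);p,r,s=tool();print('t',s['clock'],'tcp',p.round(1),np.array(s['tool_rot']).round(3),'F',s['force'].round(1),'w',round(s['width'],1));blobs(w,60);return w
E
python3 - <<'E'
from h import *
look('w2.png')
E
```

```text
t 1.925 tcp [410.7 -92.7 166.4] [ 3.141  0.01  -0.004] F [-8.3 -1.4 -1.4] w 85.5
red [256, 0, 14, 26, 331] [262.8  11.6] dir [0.04 1.  ]
red [238, 140, 41, 12, 68] [257.4 142.5] dir [0.99 0.16]
yellow [471, 139, 41, 76, 375] [485.2 171.6] dir [ 0.35 -0.94]
```

View pics/w2.png

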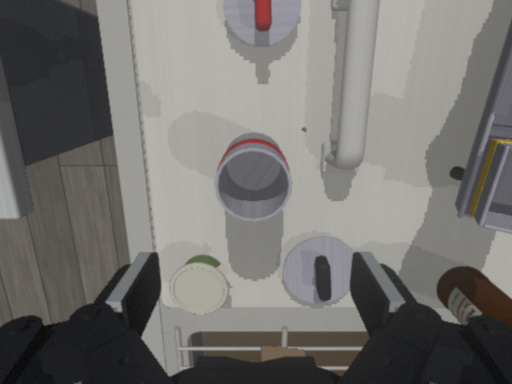

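The round pot's rim is centred around (254,181) in the wrist view, and nothing is near the fingers. The arm was still settling, so I'll hold and then measure.

>>> apply_moves --series '[[[0, 0, 0.3, 0, 0, 0], [0, 0, 0, 0, 0, 0], [0, 0, 0, 0, 0, 0], [0, 0, 0, 0, 0, 0], [0, 0, 0, 0, 0, 0]]]'

```text
clock: 2.55
eef_pos: [421.4, -89.9, 152.6]
tool_rot: [3.142, -0.001, 0.0]
force: [0.1, 0.8, 0.0]
width: 85.4
```

```bash
python3 - <<'E'
from h import *
w=look('w3.png')
g=cv2.cvtColor(w,cv2.COLOR_BGR2GRAY)
c=cv2.HoughCircles(g,cv2.HOUGH_GRADIENT_ALT,1,10,param1=150,param2=.6,minRadius=25,maxRadius=60)
if c is not None:
  for x,y,r in c[0][:12]: print('circ',x,y,r,ray('wrist',(x,y),90).round(1),'R at90',np.linalg.norm(ray('wrist',(x+r,y),90)-ray('wrist',(x,y),90)).round(1))
for r in viewer.find_in('wrist','lid_round')[:1]+viewer.find_in('wrist','pot_round')[:1]: print(r)
E
```

```text
t 2.6 tcp [421.3 -89.9 152.6] [ 3.142 -0.     0.   ] F [-0.1  0.2  1.4] w 85.5
red [254, 0, 15, 23, 322] [261.3  10.6] dir [0.05 1.  ]
red [229, 143, 52, 16, 108] [253. 147.] dir [0.99 0.1 ]
yellow [479, 143, 33, 81, 478] [494.3 180. ] dir [ 0.32 -0.95]
circ 254.0 189.0 40.591366 [420.  -88.3  90. ] R at90 31.6
circ 313.0 282.0 34.988544 [ 470.4 -171.8   90. ] R at90 30.0
circ 75.0 261.0 44.721268 [ 270.2 -151.5   90. ] R at90 37.4
circ 251.0 169.0 30.205849 [417.7 -72.3  90. ] R at90 23.0
circ 192.0 296.0 29.285227 [ 366.  -185.8   90. ] R at90 25.4
circ 338.0 140.0 32.445835 [482.4 -50.1  90. ] R at90 24.1
{'location': [0.5119, 0.0419], 'score': 0.84}
{'location': [0.4865, 0.4833], 'score': 0.79}
```

>>> apply_moves --series '[[[-0.03, -0.03, 0.5, 0, 0, 0], [0, 0, 0.7, 0, 0, 0], [0, 0, 0.7, 0, 0, 0], [0, 0, 0.4, 0, 0, 0], [0, 0, 0, 0, 0, 0]]]'

```text
clock: 3.32
eef_pos: [418.5, -88.2, 36.3]
tool_rot: [-3.141, 0.003, 0.0]
force: [-0.8, 0.9, 0.8]
width: 85.4
```

>>> apply_moves --series '[[[0, 0, 0, 0, 0, 0], [0, 0, 0, 0, 0, 0], [0, 0, 0, 0, 0, 0], [0, 0, 0, 0, 0, 0], [0, 0, 0, 0, 0, 0]]]' --claw -1

```text
clock: 3.95
eef_pos: [419.7, -88.6, 39.1]
tool_rot: [3.141, -0.002, -0.0]
force: [-2.2, -0.4, 10.2]
width: 61.6
```

```bash
cat >> h.py <<'E'
def rows(p0,R0,p1,R1,N):
    rv=(R0.inv()*R1).as_rotvec()/N; R=R0
    for k in range(N):
        sh=R.inv().apply((np.array(p1)-p0)/N)/50; print('  row',np.r_[sh,np.degrees(rv)/6].round(2).tolist()); R=R*Ro.from_rotvec(rv)
H=(666,-8.2,-.105)
def leanR(yaw):  # tool x along slope up, z into bay
    z=-n_;x=s_;y=np.cross(z,x);return Ro.from_euler('z',yaw)*Ro.from_matrix(np.c_[x,y,z])
E
python3 - <<'E'
from h import *
R1=leanR(H[2]);ap=hol(H,hp(0,0,38.5+62));print(ap,R1.as_euler('xyz'))
rows(np.array([419.8,-4.4,168.8]),Ro.from_euler('xyz',[np.pi,0,0]),ap,R1,5)
E
```

```text
[623.76260802  -3.74870329 146.08315   ] [ 3.14159265 -0.43631905 -0.105     ]
  row [0.82, -0.0, 0.09, -0.04, 0.83, 0.2]
  row [0.8, -0.02, 0.16, -0.04, 0.83, 0.2]
  row [0.79, -0.04, 0.23, -0.04, 0.83, 0.2]
  row [0.76, -0.05, 0.3, -0.04, 0.83, 0.2]
  row [0.73, -0.07, 0.36, -0.04, 0.83, 0.2]
```

>>> apply_moves --series '[[[0, 0, -0.6, 0, 0, 0], [0, 0, -1, 0, 0, 0], [0, 0, -1, 0, 0, 0], [0, -0.84, 0, 0, 0, 0], [0, -0.84, 0, 0, 0, 0]]]'

```text
clock: 4.58
eef_pos: [419.9, -3.7, 169.0]
tool_rot: [-3.141, -0.003, -0.002]
force: [-0.2, 0.3, -4.4]
width: 61.0
```

>>> apply_moves --series '[[[0.82, 0, 0.09, -0.04, 0.83, 0.2], [0.8, -0.02, 0.16, -0.04, 0.83, 0.2], [0.79, -0.04, 0.23, -0.04, 0.83, 0.2], [0.76, -0.05, 0.3, -0.04, 0.83, 0.2], [0.73, -0.07, 0.36, -0.04, 0.83, 0.2]]]'

```text
clock: 5.2
eef_pos: [590.9, -8.8, 145.9]
tool_rot: [3.124, -0.36, -0.088]
force: [-0.7, 0.0, -3.1]
width: 61.2
```

>>> apply_moves --series '[[[0, 0, 0, 0, 0, 0], [0, 0, 0, 0, 0, 0], [0, 0, 0, 0, 0, 0], [0, 0, 0, 0, 0, 0], [0, 0, 0, 0, 0, 0]]]'

```text
clock: 5.82
eef_pos: [590.8, -9.0, 145.9]
tool_rot: [3.125, -0.36, -0.088]
force: [0.3, -0.9, -4.6]
width: 60.9
```

```bash
python3 - <<'E'
from h import *
w=look('w4.png')
p,r,s=tool();tgt=hol(H,hp(0,0,38.5));print('err tool frame',(leanR(H[2]).inv().apply(tgt-p)).round(1),np.degrees((r.inv()*leanR(H[2])).as_rotvec()).round(2))
M=model()
for k in M:
    u=proj('wrist',hol(H,M[k])); 
    if k[0]!='f': cv2.circle(w,tuple(int(z) for z in u),2,(0,0,255),-1)
b=hol(H,hp(0,0,0))
for a in range(0,360,15):
    a=np.radians(a);pt=p+r.apply([32*np.cos(a),32*np.sin(a),38.5]);u=proj('wrist',pt);cv2.circle(w,tuple(int(z) for z in u),1,(0,255,0),-1)
cv2.imwrite('pics/w4o.png',cv2.resize(w,(768,576)))
E
```

```text
t 5.875 tcp [590.8  -9.  145.8] [ 3.125 -0.36  -0.088] F [ 0.2 -0.4 -2.8] w 61.1
red [369, 0, 143, 61, 5883] [458.4  26.3] dir [0.99 0.13]
red [198, 180, 112, 43, 932] [254.9 191.7] dir [1.   0.01]
yellow [348, 238, 141, 100, 4134] [414.3 281.5] dir [0.86 0.51]
blue [296, 20, 30, 95, 2320] [310.4  66.4] dir [ 0.07 -1.  ]
err tool frame [29.4 -8.7 75.4] [0.6  4.38 0.92]
```

View pics/w4o.png

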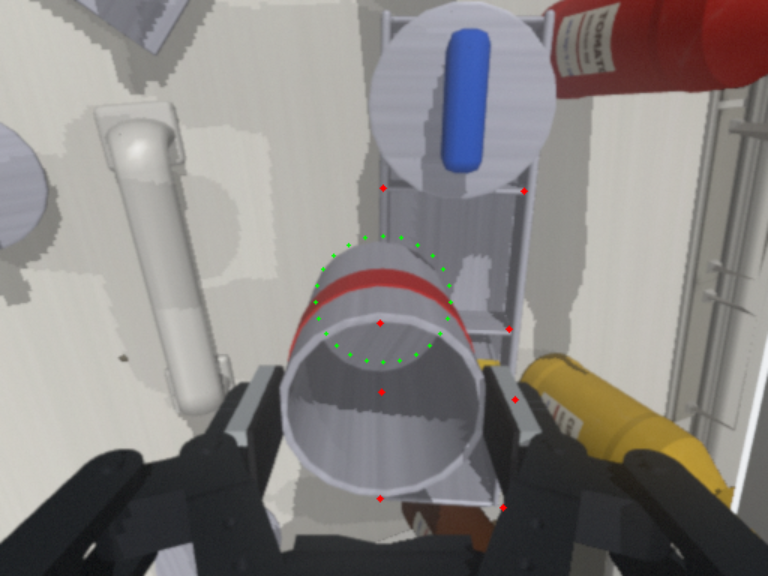

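>>> apply_moves --series '[[[0.15, -0.05, 0.15, 0.02, 0.15, 0.03], [0.15, -0.05, 0.15, 0.02, 0.15, 0.03], [0.15, -0.04, 0.15, 0.02, 0.15, 0.03], [0.14, -0.03, 0.15, 0.02, 0.14, 0.03], [0, 0, 0, 0.02, 0.14, 0.03]]]'

```text
clock: 6.5
eef_pos: [630.6, -4.4, 128.5]
tool_rot: [-3.141, -0.437, -0.105]
force: [-0.4, -0.7, -4.5]
width: 60.8
```

>>> apply_moves --series '[[[0, 0, 0, 0, 0, 0], [0, 0, 0, 0, 0, 0], [0, 0, 0, 0, 0, 0], [0, 0, 0, 0, 0, 0], [0, 0, 0, 0, 0, 0]]]'

```text
clock: 7.12
eef_pos: [630.1, -4.5, 128.9]
tool_rot: [3.141, -0.436, -0.105]
force: [-0.1, 0.5, -3.5]
width: 61.0
```

```bash
cat >> h.py <<'E'
def err(tgt,R1):
    p,r,s=tool();print('t',s['clock'],'need(tool mm)',(r.inv().apply(np.array(tgt)-p)).round(1),'deg',np.degrees((r.inv()*R1).as_rotvec()).round(2),'F',s['force'].round(1),'w',round(s['width'],1))
E
python3 - <<'E'
from h import *
err(hol(H,hp(0,0,38.5)),leanR(H[2]))
E
```

```text
t 7.125 need(tool mm) [ 1.5 -0.1 43.7] deg [ 0.01 -0.01  0.02] F [-0.1  0.5 -3.5] w 61.0
```

>>> apply_moves --series '[[[0.03, 0, 0.2, 0, 0, 0], [0, 0, 0.2, 0, 0, 0], [0, 0, 0.2, 0, 0, 0], [0, 0, 0.16, 0, 0, 0], [0, 0, 0, 0, 0, 0]]]'

```text
clock: 7.75
eef_pos: [647.5, -6.4, 94.6]
tool_rot: [3.141, -0.436, -0.105]
force: [-0.5, 0.1, -3.1]
width: 61.1
```

>>> apply_moves --series '[[[0, 0, 0.04, 0, 0, 0], [0, 0, 0.04, 0, 0, 0], [0, 0, 0.04, 0, 0, 0], [0, 0, 0, 0, 0, 0], [0, 0, 0, 0, 0, 0]]]'

```text
clock: 8.38
eef_pos: [649.8, -6.6, 89.8]
tool_rot: [3.141, -0.437, -0.105]
force: [-2.9, -0.2, 0.9]
width: 61.6
```

```bash
python3 - <<'E'
from h import *
err(hol(H,hp(0,0,38.5)),leanR(H[2]))
E
```

```text
t 8.375 need(tool mm) [ 0.1 -0.1 -0. ] deg [-0.   -0.01  0.02] F [-2.9 -0.2  0.9] w 61.6
```

>>> apply_moves --series '[[[0, 0, 0.03, 0, 0, 0], [0, 0, 0.02, 0, 0, 0], [0, 0, 0, 0, 0, 0], [0, 0, 0, 0, 0, 0], [0, 0, 0, 0, 0, 0]]]'

```text
clock: 9.0
eef_pos: [649.8, -6.4, 89.3]
tool_rot: [3.141, -0.438, -0.104]
force: [-18.4, 1.3, 22.4]
width: 60.9
```

>>> apply_moves --series '[[[0, 0, 0, 0, 0, 0], [0, 0, 0, 0, 0, 0], [0, 0, 0, 0, 0, 0], [0, 0, 0, 0, 0, 0], [0, 0, 0, 0, 0, 0]]]' --claw 1

```text
clock: 9.62
eef_pos: [651.0, -6.8, 87.2]
tool_rot: [3.141, -0.436, -0.105]
force: [0.0, -0.2, 0.4]
width: 85.1
```

>>> apply_moves --series '[[[0, 0, -0.3, 0, 0, 0], [0, 0, -0.6, 0, 0, 0], [0, 0, -0.8, 0, 0, 0], [0, 0, -0.3, 0, 0, 0], [0, 0, 0, 0, 0, 0]]]'

```text
clock: 10.25
eef_pos: [609.3, -2.5, 179.2]
tool_rot: [-3.141, -0.439, -0.105]
force: [-0.1, -0.2, -0.0]
width: 85.5
```

```bash
python3 - <<'E'
from h import *
w=look('w5.png');p,r,s=tool()
def circ(c,R):
  for a in range(0,360,20):
    a=np.radians(a);u=proj('wrist',hol(H,c+R*np.cos(a)*s_+R*np.sin(a)*yv));cv2.circle(w,tuple(int(z) for z in u),1,(0,0,255),-1)
circ(hp(0,0,90),32)
M=model()
for k in M:
    u=proj('wrist',hol(H,M[k]));cv2.circle(w,tuple(int(z) for z in u),1,(0,255,0),-1) if k[0]!='f' else 0
cv2.imwrite('pics/w5o.png',cv2.resize(w,(768,576)))
E
```

```text
t 10.3 tcp [609.1  -2.7 178.2] [ 3.141 -0.437 -0.105] F [-0.3 -1.4  0.5] w 85.3
red [316, 0, 119, 70, 5054] [391.6  30.7] dir [0.99 0.14]
yellow [15, 0, 30, 15, 293] [30.5  5.3] dir [0.99 0.1 ]
yellow [309, 233, 55, 64, 1202] [334.9 253.4] dir [0.7  0.71]
yellow [275, 236, 13, 9, 93] [281.2 239.7] dir [1.   0.03]
yellow [387, 265, 24, 26, 161] [402.7 277.6] dir [0.68 0.73]
blue [238, 44, 22, 80, 1630] [249.   83.4] dir [0. 1.]
```

View pics/w5o.png

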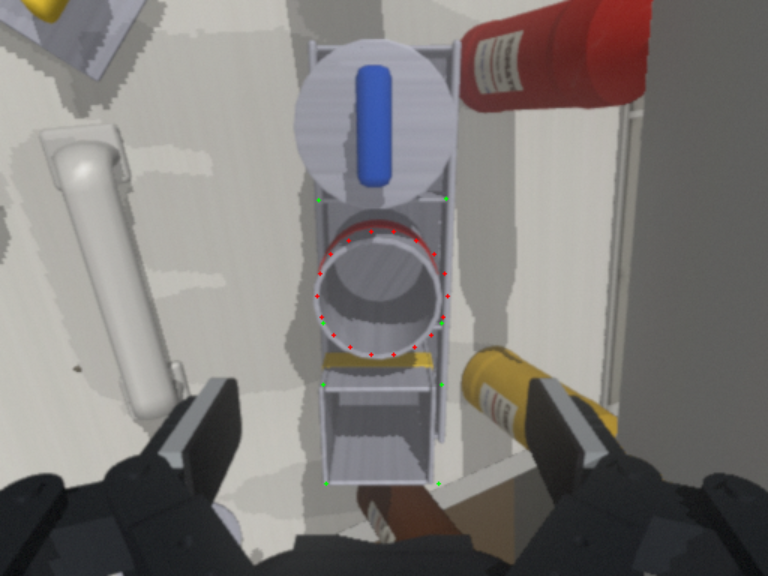

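The pot is seated. The rim lies about 2 mm to the front and 2 mm toward -y of the model, and the square mouth about 2 mm to the front. Next is the round lid.

```bash
python3 - <<'E'
from h import *
p,r,s=tool();print(p)
rows(p,r,[426,58,150],Ro.from_euler('z',.08)*Ro.from_euler('x',np.pi),7)
E
```

```text
[609.11205228  -2.748594   178.18269764]
  row [-0.52, -0.12, -0.16, 0.06, -0.59, -0.25]
  row [-0.53, -0.13, -0.12, 0.06, -0.59, -0.25]
  row [-0.53, -0.15, -0.09, 0.06, -0.59, -0.25]
  row [-0.53, -0.16, -0.05, 0.06, -0.59, -0.25]
  row [-0.53, -0.17, -0.02, 0.06, -0.59, -0.25]
  row [-0.52, -0.19, 0.01, 0.06, -0.59, -0.25]
  row [-0.52, -0.2, 0.05, 0.06, -0.59, -0.25]
```

>>> apply_moves --series '[[[-0.52, -0.12, -0.16, 0.06, -0.59, -0.25], [-0.53, -0.13, -0.12, 0.06, -0.59, -0.25], [-0.53, -0.15, -0.09, 0.06, -0.59, -0.25], [-0.53, -0.16, -0.05, 0.06, -0.59, -0.25], [-0.53, -0.17, -0.02, 0.06, -0.59, -0.25]]]'

```text
clock: 10.92
eef_pos: [477.0, 40.8, 156.7]
tool_rot: [3.135, -0.123, 0.03]
force: [0.4, 0.1, 0.3]
width: 85.4
```

>>> apply_moves --series '[[[-0.52, -0.19, 0.01, 0.06, -0.59, -0.25], [-0.52, -0.2, 0.05, 0.06, -0.59, -0.25], [0, 0, 0, 0, 0, 0], [0, 0, 0, 0, 0, 0], [0, 0, 0, 0, 0, 0]]]' --claw 0

```text
clock: 11.55
eef_pos: [426.3, 57.7, 149.8]
tool_rot: [-3.139, -0.004, 0.081]
force: [-0.5, 1.3, 0.0]
width: 42.4
```

```bash
cat >> h.py <<'E'
def handle(w,cols,zt=39):
    h=cv2.cvtColor(w,cv2.COLOR_BGR2HSV)
    m=sum(cv2.inRange(h,(a,130,50),(b,255,255)) for a,b in cols);m=cv2.morphologyEx(m,cv2.MORPH_CLOSE,np.ones((5,5)))
    k,l,s,c=cv2.connectedComponentsWithStats(m);
    for j in np.argsort(-s[1:,4])[:2]+1:
        if s[j,4]<100: continue
        cnt=np.argwhere(l==j)[:,::-1].astype(np.float32)
        P=np.array([ray('wrist',u,zt)[:2] for u in cnt],np.float32);print(s[j].tolist(),'at z',zt,cv2.minAreaRect(P))
RED=[(0,8),(172,180)];YEL=[(20,34)]
E
python3 - <<'E'
from h import *
w=look('w6.png');handle(w,RED)
E
```

```text
t 11.6 tcp [426.2  57.8 149.8] [-3.139 -0.004  0.081] F [ 0.1  0.7 -0.2] w 43.0
red [125, 1, 27, 86, 840] [138.5  42.6] dir [0.21 0.98]
red [248, 148, 13, 49, 552] [254.2 172. ] dir [ 0.03 -1.  ]
red [465, 254, 47, 45, 541] [485.8 267.7] dir [ 0.82 -0.57]
yellow [352, 46, 50, 46, 959] [377.   67.6] dir [ 0.73 -0.68]
yellow [448, 323, 64, 35, 390] [475.8 338.4] dir [0.88 0.47]
blue [502, 178, 10, 47, 255] [506.6 199. ] dir [ 0.05 -1.  ]
[125, 0, 28, 87, 909] at z 39 ((322.6475830078125, 160.03167724609375), (8.611327171325684, 65.52743530273438), 11.444316864013672)
[248, 148, 14, 49, 609] at z 39 ((425.14654541015625, 60.137847900390625), (11.737030029296875, 45.55741882324219), 2.898632049560547)
```

View pics/w6.png

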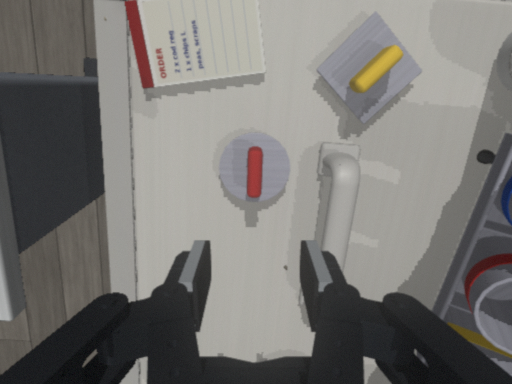

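>>> apply_moves --series '[[[-0.02, -0.04, 0.7, 0, 0, 0.28], [0, 0, 0.8, 0, 0, 0], [0, 0, 0.7, 0, 0, 0], [0, 0, 0.35, 0, 0, 0], [0, 0, 0.13, 0, 0, 0]]]'

```text
clock: 12.22
eef_pos: [424.7, 60.3, 15.1]
tool_rot: [-3.139, -0.002, 0.053]
force: [0.1, 0.0, 0.4]
width: 42.6
```

>>> apply_moves --series '[[[0, 0, 0, 0, 0, 0], [0, 0, 0, 0, 0, 0], [0, 0, 0, 0, 0, 0], [0, 0, 0, 0, 0, 0], [0, 0, 0, 0, 0, 0]]]' --claw -1

```text
clock: 12.85
eef_pos: [425.0, 60.4, 16.0]
tool_rot: [-3.139, -0.003, 0.052]
force: [-0.1, -0.1, 0.0]
width: -0.2
```

```bash
python3 - <<'E'
from h import *
p,r,s=tool();print(p,s['tool_rot'],s['width'],s['force'])
# plug origin in tool: z_tool = tcp z (lid origin at z=0)
d=p[2]
R1=leanR(H[2]);t=hol(H,hp(-2,-2,80+d+45));print(t)
lift=np.array([p[0],p[1],p[2]+175]);print('lift');rows(lift,r,t,R1,8)
E
```

```text
[425.01839374  60.35444964  16.041622  ] [-3.13867519 -0.00319983  0.05247802] -0.20722905837990133 [-0.1119187  -0.13729571  0.01871117]
[604.71184532  -3.7520653  181.98082202]
lift
  row [0.44, 0.18, 0.02, -0.04, 0.52, 0.18]
  row [0.44, 0.18, 0.05, -0.04, 0.52, 0.18]
  row [0.44, 0.17, 0.07, -0.04, 0.52, 0.18]
  row [0.44, 0.16, 0.1, -0.04, 0.52, 0.18]
  row [0.44, 0.15, 0.12, -0.04, 0.52, 0.18]
  row [0.43, 0.14, 0.15, -0.04, 0.52, 0.18]
  row [0.43, 0.13, 0.17, -0.04, 0.52, 0.18]
  row [0.42, 0.12, 0.19, -0.04, 0.52, 0.18]
```

```bash
python3 - <<'E'
from h import *
w=look('w7.png');a=snap('side','s7.png')
cv2.imwrite('pics/m7.png',np.hstack([cv2.resize(w,(400,300)),cv2.resize(a[190:310,200:360],(400,300))]))
E
```

```text
t 12.9 tcp [424.9  60.4  16. ] [-3.139e+00 -3.000e-03  5.300e-02] F [-0.1  0.4 -0.5] w 0.3
red [33, 0, 49, 100, 1957] [57.5 48.4] dir [0.3  0.95]
red [245, 194, 24, 45, 953] [256.8 216.8] dir [0. 1.]
yellow [418, 9, 94, 90, 4030] [468.2  56.1] dir [ 0.74 -0.67]
```

View pics/m7.png

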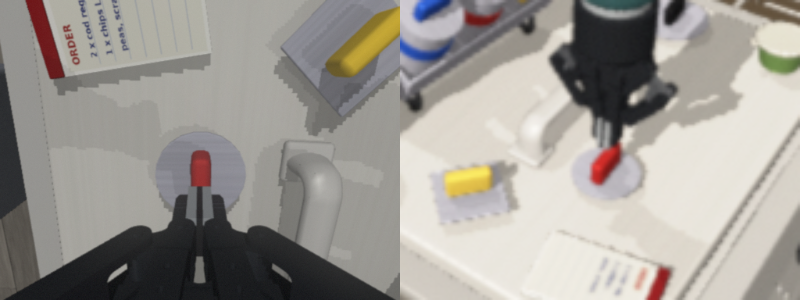

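```bash
python3 - <<'E'
from h import *
p,r,s=tool()
for c in('wrist','side','scene'): print(c,[proj(c,p+r.apply(d)).round(1).tolist() for d in([0,0,0],[0,0,-19],[0,-11,0])])
h=np.array([425,60,0]);
for c in('wrist','side'): print(c,[proj(c,h+np.array(d)).round(1).tolist() for d in([0,-23,39],[0,23,39],[0,23,13],[0,0,13])])
w=cv2.imread('pics/w7.png');handle(w,RED)
a=cv2.imread('pics/s7.png');
x=np.hstack([cv2.resize(w[150:300,170:340],(400,353),interpolation=cv2.INTER_CUBIC),cv2.resize(a[215:275,250:318],(400,353),interpolation=cv2.INTER_CUBIC)])
cv2.imwrite('pics/m8.png',x)
E
```

```text
wrist [[255.8, 223.3], [255.9, 237.3], [255.8, 206.1]]
side [[282.0, 258.8], [282.3, 253.4], [279.8, 261.5]]
scene [[193.8, 222.7], [193.2, 218.5], [191.8, 220.5]]
wrist [[254.0, 278.8], [258.7, 200.6], [258.0, 185.8], [255.9, 222.0]]
side [[287.2, 246.8], [277.4, 257.6], [277.1, 265.1], [282.0, 259.5]]
[33, 0, 49, 101, 1975] at z 39 ((332.0370178222656, 148.90069580078125), (8.734477043151855, 41.89828109741211), 11.550529479980469)Traceback (most recent call last):
  File "<stdin>", line 6, in <module>
  File "h.py", line 61, in handle
    P=np.array([ray('wrist',u,zt)[:2] for u in cnt],np.float32);print(s[j].tolist(),'at z',zt,cv2.minAreaRect(P))
                ~~~^^^^^^^^^^^^^^
  File "h.py", line 7, in ray
    i=viewer.camera_info(c);K=np.array(i['K']);R=np.array(i['R']);t=np.array(i['t']).ravel()
ValueError: time passes only in moves, steps and waits
```

```bash
python3 - <<'E'
import cv2,numpy as np
w=cv2.imread('pics/w7.png');a=cv2.imread('pics/s7.png')
x=np.hstack([cv2.resize(w[150:300,170:340],(400,353),interpolation=cv2.INTER_CUBIC),cv2.resize(a[215:275,250:318],(400,353),interpolation=cv2.INTER_CUBIC)])
cv2.imwrite('pics/m9.png',x)
E
```

```text
(no output)
```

View pics/m9.png

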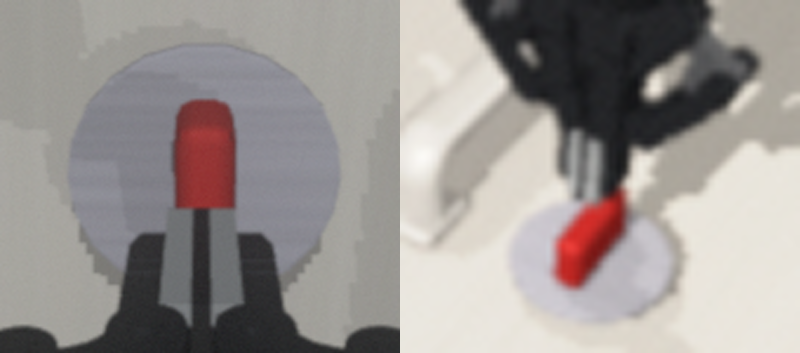

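The shut fingers seem to end about 15 mm above the handle, which means the real fingertips sit well behind the reported TCP. I'll check the offset value and then probe gently.

```bash
python3 - <<'E'
from h import *
print(ctrl.grip_point_offset,[x for x in dir(ctrl) if x[0]!='_'])
E
```

```text
18.700000000000003 ['MotionError', 'finish_job', 'grip_point_offset', 'read_state']
```

>>> apply_moves --series '[[[0, 0, 0, 0, 0, 0], [0, 0, 0, 0, 0, 0], [0, 0, 0.08, 0, 0, 0], [0, 0, 0.08, 0, 0, 0], [0, 0, 0, 0, 0, 0]]]' --claw 0

```text
clock: 13.58
eef_pos: [424.6, 60.4, 7.5]
tool_rot: [-3.139, -0.002, 0.053]
force: [0.2, -0.4, 0.1]
width: 43.0
```

>>> apply_moves --series '[[[0, 0, 0.08, 0, 0, 0], [0, 0, 0.08, 0, 0, 0], [0, 0, 0, 0, 0, 0], [0, 0, 0, 0, 0, 0], [0, 0, 0, 0, 0, 0]]]'

```text
clock: 14.2
eef_pos: [424.9, 60.5, -0.1]
tool_rot: [-3.139, -0.003, 0.053]
force: [0.7, 0.5, -0.5]
width: 42.5
```

>>> apply_moves --series '[[[0, 0, 0.1, 0, 0, 0], [0, 0, 0.08, 0, 0, 0], [0, 0, 0.06, 0, 0, 0], [0, 0, 0, 0, 0, 0], [0, 0, 0, 0, 0, 0]]]'

```text
clock: 14.82
eef_pos: [424.9, 60.6, -12.2]
tool_rot: [-3.139, -0.003, 0.053]
force: [-0.0, -0.1, 0.4]
width: 42.8
```

>>> apply_moves --series '[[[0, 0, 0, 0, 0, 0], [0, 0, 0, 0, 0, 0], [0, 0, 0, 0, 0, 0], [0, 0, 0, 0, 0, 0], [0, 0, 0, 0, 0, 0]]]' --claw -1

```text
clock: 15.45
eef_pos: [425.1, 60.6, -12.0]
tool_rot: [-3.139, -0.003, 0.053]
force: [-0.8, -0.3, 5.9]
width: 12.1
```

```bash
python3 - <<'E'
from h import *
w=look('w8.png');a=snap('side','s8.png');handle(w,RED,39)
g=a[215:275,250:318]
x=np.hstack([cv2.resize(w[150:300,170:340],(400,353),interpolation=cv2.INTER_CUBIC),cv2.resize(g,(400,353),interpolation=cv2.INTER_CUBIC)])
cv2.imwrite('pics/m10.png',x)
E
```

```text
t 15.5 tcp [425.2  60.6 -12. ] [-3.139e+00 -3.000e-03  5.300e-02] F [-0.9  0.5  5.6] w 12.5
red [0, 0, 52, 104, 2403] [24.7 50.4] dir [0.32 0.95]
red [241, 211, 29, 102, 2656] [254.9 261.6] dir [ 0. -1.]
yellow [446, 19, 66, 83, 3188] [485.4  69.5] dir [ 0.62 -0.79]
[241, 211, 29, 102, 2700] at z 39 ((424.3835144042969, 62.680015563964844), (13.129175186157227, 51.23826599121094), 2.945563793182373)Traceback (most recent call last):
  File "<stdin>", line 2, in <module>
  File "h.py", line 61, in handle
    P=np.array([ray('wrist',u,zt)[:2] for u in cnt],np.float32);print(s[j].tolist(),'at z',zt,cv2.minAreaRect(P))
                ~~~^^^^^^^^^^^^^^
  File "h.py", line 7, in ray
    i=viewer.camera_info(c);K=np.array(i['K']);R=np.array(i['R']);t=np.array(i['t']).ravel()
ValueError: time passes only in moves, steps and waits
```

```bash
python3 - <<'E'
from h import *
p,r,s=tool();print(p,s['width'])
R1=leanR(H[2]);t=hol(H,hp(-2,-2,80-12+40));print(t)
rows(p+[0,0,150],r,t,R1,7)
E
```

```text
[425.15877612  60.60257433 -11.95737599] 12.430759321873746
[618.59833229  -5.21552862 152.0352    ]
  row [0.54, 0.22, -0.04, -0.05, 0.59, 0.21]
  row [0.55, 0.2, -0.0, -0.05, 0.59, 0.21]
  row [0.55, 0.19, 0.03, -0.05, 0.59, 0.21]
  row [0.55, 0.18, 0.07, -0.05, 0.59, 0.21]
  row [0.55, 0.17, 0.1, -0.05, 0.59, 0.21]
  row [0.55, 0.15, 0.14, -0.05, 0.59, 0.21]
  row [0.54, 0.14, 0.17, -0.05, 0.59, 0.21]
```

>>> apply_moves --series '[[[0, 0, -0.4, 0, 0, 0], [0, 0, -0.8, 0, 0, 0], [0, 0, -0.9, 0, 0, 0], [0, 0, -0.9, 0, 0, 0], [0, 0, 0, 0, 0, 0]]]'

```text
clock: 16.18
eef_pos: [426.4, 60.3, 140.1]
tool_rot: [-3.138, -0.008, 0.052]
force: [0.2, -0.8, -0.9]
width: 12.4
```

>>> apply_moves --series '[[[0.54, 0.42, -0.04, -0.05, 0.59, 0.21], [0.55, 0.4, 0, -0.05, 0.59, 0.21], [0.55, 0.33, 0.03, -0.05, 0.59, 0.21], [0.55, 0.1, 0.07, -0.05, 0.59, 0.21], [0.55, 0, 0.1, -0.05, 0.59, 0.21]]]'

```text
clock: 16.8
eef_pos: [563.2, -2.5, 145.9]
tool_rot: [3.135, -0.311, -0.06]
force: [-0.5, 0.6, -0.3]
width: 12.5
```

>>> apply_moves --series '[[[0.55, 0, 0.14, -0.05, 0.59, 0.21], [0.54, 0, 0.17, -0.05, 0.59, 0.21], [0, 0, 0, 0, 0, 0], [0, 0, 0, 0, 0, 0], [0, 0, 0, 0, 0, 0]]]'

```text
clock: 17.42
eef_pos: [619.3, -5.4, 150.7]
tool_rot: [-3.141, -0.434, -0.105]
force: [-0.1, -0.4, -1.0]
width: 12.1
```

```bash
python3 - <<'E'
from h import *
w=look('w9.png')
err(hol(H,hp(-2,-2,68)),leanR(H[2]))
E
```

```text
t 17.475 tcp [619.5  -5.5 150.9] [-3.141 -0.435 -0.105] F [ 0.8 -0.5 -1.1] w 12.3
red [321, 0, 162, 67, 7153] [416.1  27.8] dir [1.   0.03]
red [241, 211, 29, 102, 2669] [255.  261.5] dir [ 0. -1.]
yellow [316, 243, 126, 97, 4242] [382.7 286.3] dir [0.85 0.53]
blue [241, 32, 26, 95, 2352] [253.6  78.8] dir [0.01 1.  ]
t 17.475 need(tool mm) [-0.3 -0.2 38.6] deg [-0.05  0.08  0.  ] F [ 0.8 -0.5 -1.1] w 12.3
```

>>> apply_moves --series '[[[0, 0, 0.2, 0, 0, 0], [0, 0, 0.2, 0, 0, 0], [0, 0, 0.1, 0, 0, 0], [0, 0, 0.06, 0, 0, 0], [0, 0, 0.06, 0, 0, 0]]]'

```text
clock: 18.1
eef_pos: [633.2, -6.7, 123.1]
tool_rot: [-3.141, -0.436, -0.105]
force: [0.3, 0.3, -0.4]
width: 12.2
```

>>> apply_moves --series '[[[0, 0, 0.04, 0, 0, 0], [0, 0, 0.04, 0, 0, 0], [0, 0, 0.03, 0, 0, 0], [0, 0, 0.03, 0, 0, 0], [0, 0, 0, 0, 0, 0]]]'

```text
clock: 18.73
eef_pos: [636.0, -6.9, 116.6]
tool_rot: [-3.141, -0.436, -0.104]
force: [0.7, -0.1, -1.4]
width: 11.9
```

```bash
python3 - <<'E'
from h import *
err(hol(H,hp(-2,-2,68)),leanR(H[2]))
E
```

```text
t 18.725 need(tool mm) [-0.9  0.1  0.5] deg [-0.05  0.04  0.03] F [ 0.7 -0.1 -1.4] w 11.9
```

>>> apply_moves --series '[[[0, 0, 0.03, 0, 0, 0], [0, 0, 0.02, 0, 0, 0], [0, 0, 0, 0, 0, 0], [0, 0, 0, 0, 0, 0], [0, 0, 0, 0, 0, 0]]]'

```text
clock: 19.35
eef_pos: [636.9, -7.0, 115.4]
tool_rot: [-3.141, -0.437, -0.104]
force: [-7.1, -0.9, 9.4]
width: 12.4
```

>>> apply_moves --series '[[[0, 0, 0.02, 0, 0, 0], [0, 0, 0.01, 0, 0, 0], [0, 0, 0, 0, 0, 0], [0, 0, 0, 0, 0, 0], [0, 0, 0, 0, 0, 0]]]'

```text
clock: 19.98
eef_pos: [637.0, -7.0, 115.4]
tool_rot: [3.141, -0.438, -0.104]
force: [-15.4, -0.2, 23.8]
width: 11.9
```

>>> apply_moves --series '[[[0, 0, 0, 0, 0, 0], [0, 0, 0, 0, 0, 0], [0, 0, 0, 0, 0, 0], [0, 0, 0, 0, 0, 0], [0, 0, 0, 0, 0, 0]]]' --claw -0.3

```text
clock: 20.6
eef_pos: [637.8, -7.1, 112.9]
tool_rot: [-3.141, -0.436, -0.105]
force: [-0.9, -0.4, -0.5]
width: 30.0
```

>>> apply_moves --series '[[[0, 0, -0.2, 0, 0, 0], [0, 0, -0.6, 0, 0, 0], [0, 0, -0.7, 0, 0, 0], [0, 0, -0.2, 0, 0, 0], [0, 0, 0, 0, 0, 0]]]' --claw 0

```text
clock: 21.22
eef_pos: [602.4, -3.7, 191.0]
tool_rot: [-3.141, -0.437, -0.105]
force: [-0.0, -1.5, 0.5]
width: 43.3
```

```bash
python3 - <<'E'
from h import *
w=look('w10.png')
for n,c,R in(('round',hp(-2,-2,93),35.5),('model',hp(-2,-81,90),32)):
  for a in range(0,360,15):
    a=np.radians(a);u=proj('wrist',hol(H,c+R*np.cos(a)*s_+R*np.sin(a)*yv));cv2.circle(w,tuple(int(z) for z in u),1,(0,255,0),-1)
cv2.imwrite('pics/w10o.png',cv2.resize(w,(768,576)))
p,r,s=tool();print(p)
rows(p,r,[520,158,150],Ro.from_euler('x',np.pi),7)
E
```

```text
t 21.275 tcp [602.2  -3.8 190.2] [-3.141 -0.436 -0.105] F [ 0.1  1.2 -0.4] w 42.3
red [326, 0, 97, 68, 3957] [387.2  29. ] dir [0.95 0.3 ]
red [245, 170, 18, 66, 1090] [253.9 202. ] dir [0. 1.]
yellow [28, 0, 30, 16, 305] [43.1  5.7] dir [1.   0.09]
yellow [312, 228, 91, 75, 3148] [362.4 265.5] dir [0.79 0.61]
blue [242, 43, 20, 76, 1450] [251.5  80.5] dir [0. 1.]
[602.16527803  -3.80989041 190.2371799 ]
  row [-0.3, -0.44, -0.01, 0.03, -0.59, -0.14]
  row [-0.3, -0.44, 0.01, 0.03, -0.59, -0.14]
  row [-0.29, -0.44, 0.03, 0.03, -0.59, -0.14]
  row [-0.28, -0.45, 0.04, 0.03, -0.59, -0.14]
  row [-0.27, -0.45, 0.06, 0.03, -0.59, -0.14]
  row [-0.26, -0.46, 0.08, 0.03, -0.59, -0.14]
  row [-0.25, -0.46, 0.1, 0.03, -0.59, -0.14]
```

View pics/w10o.png

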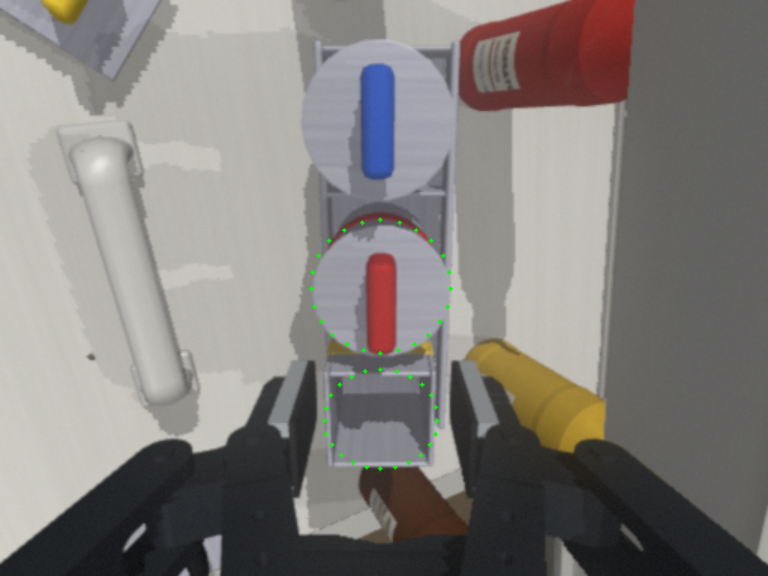

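The round lid is down and centred (flange around (380,288), against the model circle). Next is the square lid.

```bash
python3 - <<'E'
from h import *
p,r,s=tool()
rows(p,r,[522,157,140],Ro.from_euler('z',-.8)*Ro.from_euler('x',np.pi),9)
E
```

```text
row [-0.24, -0.34, 0.01, -0.16, -0.44, 0.73]
  row [-0.27, -0.32, 0.02, -0.16, -0.44, 0.73]
  row [-0.29, -0.3, 0.02, -0.16, -0.44, 0.73]
  row [-0.31, -0.27, 0.03, -0.16, -0.44, 0.73]
  row [-0.33, -0.25, 0.04, -0.16, -0.44, 0.73]
  row [-0.34, -0.23, 0.06, -0.16, -0.44, 0.73]
  row [-0.36, -0.2, 0.07, -0.16, -0.44, 0.73]
  row [-0.37, -0.17, 0.08, -0.16, -0.44, 0.73]
  row [-0.38, -0.15, 0.1, -0.16, -0.44, 0.73]
```

>>> apply_moves --series '[[[-0.24, -0.34, 0.01, -0.16, -0.44, 0.73], [-0.27, -0.32, 0.02, -0.16, -0.44, 0.73], [-0.29, -0.3, 0.02, -0.16, -0.44, 0.73], [-0.31, -0.27, 0.03, -0.16, -0.44, 0.73], [-0.33, -0.25, 0.04, -0.16, -0.44, 0.73]]]'

```text
clock: 21.9
eef_pos: [556.5, 86.8, 161.4]
tool_rot: [-3.102, -0.192, -0.503]
force: [-0.5, -0.7, 1.3]
width: 42.9
```

>>> apply_moves --series '[[[-0.34, -0.23, 0.06, -0.16, -0.44, 0.73], [-0.36, -0.2, 0.07, -0.16, -0.44, 0.73], [-0.37, -0.17, 0.08, -0.16, -0.44, 0.73], [-0.38, -0.15, 0.1, -0.16, -0.44, 0.73], [0, 0, 0, 0, 0, 0]]]'

```text
clock: 22.52
eef_pos: [521.1, 158.7, 138.4]
tool_rot: [-3.14, -0.001, -0.801]
force: [-0.2, -0.1, -0.3]
width: 42.6
```

>>> apply_moves --series '[[[0, 0, 0, 0, 0, 0], [0, 0, 0, 0, 0, 0], [0, 0, 0, 0, 0, 0], [0, 0, 0, 0, 0, 0], [0, 0, 0, 0, 0, 0]]]'

```text
clock: 23.15
eef_pos: [521.4, 157.9, 139.9]
tool_rot: [-3.138, -0.002, -0.803]
force: [-0.3, -0.1, 0.3]
width: 42.3
```

```bash
python3 - <<'E'
from h import *
w=look('w11.png');handle(w,YEL)
for r in viewer.find_in('wrist','lid_square')[:2]:
    u=np.array(r['location'])*[512,384];print(r['score'],u,ray('wrist',u,13))
E
```

```text
t 23.2 tcp [521.3 158.  139.9] [-3.139e+00 -2.000e-03 -8.030e-01] F [ 0.1  0.6 -0.1] w 42.5
red [489, 0, 23, 32, 581] [501.6  13. ] dir [0.38 0.93]
red [93, 281, 24, 13, 144] [102.9 287.5] dir [0.92 0.39]
yellow [248, 149, 17, 50, 657] [256.1 173.7] dir [0.1 1. ]
blue [425, 107, 87, 55, 1016] [465.5 121.4] dir [ 0.93 -0.37]
blue [465, 158, 47, 83, 2085] [491.6 193.7] dir [0.43 0.9 ]
[248, 148, 17, 52, 685] at z 39 ((524.0497436523438, 159.6558074951172), (46.768497467041016, 12.416192054748535), 49.19694519042969)
0.7 [257.024 165.312] [526.00149559 160.33747523  13.        ]
```

>>> apply_moves --series '[[[0.02, -0.06, 0.8, 0, 0, -0.87], [0, 0, 1, 0, 0, 0], [0, 0, 0.8, 0, 0, 0], [0, 0, 0.35, 0, 0, 0], [0, 0, 0.12, 0, 0, 0]]]'

```text
clock: 23.88
eef_pos: [524.6, 159.7, -14.1]
tool_rot: [-3.139, -0.002, -0.712]
force: [-0.2, 0.2, -0.5]
width: 42.5
```

>>> apply_moves --series '[[[0, 0, 0, 0, 0, 0], [0, 0, 0, 0, 0, 0], [0, 0, 0, 0, 0, 0], [0, 0, 0, 0, 0, 0], [0, 0, 0, 0, 0, 0]]]' --claw -1

```text
clock: 24.5
eef_pos: [525.8, 160.0, -12.2]
tool_rot: [-3.136, -0.004, -0.712]
force: [0.3, -0.6, 5.7]
width: 12.0
```

```bash
python3 - <<'E'
from h import *
w=look('w12.png')
p,r,s=tool();R1=leanR(H[2])
u=(269.5-14.5,262)
g=blobs
# lid centre offset along tool y: compare handle rows with round lid's (211..313)
t=hol(H,hp(-2,-81,80+p[2]+40));print(t)
rows(p+[0,0,165],r,t,R1,9)
E
```

```text
t 24.55 tcp [525.8 160.  -12.2] [-3.137 -0.004 -0.712] F [-1.3 -0.4  7.2] w 12.4
yellow [240, 213, 30, 101, 2658] [254.8 263. ] dir [0.01 1.  ]
[610.4148443  -83.79058762 151.8275798 ]
  row [0.5, 0.29, 0.0, 0.14, 0.44, -0.63]
  row [0.48, 0.32, 0.02, 0.14, 0.44, -0.63]
  row [0.45, 0.35, 0.04, 0.14, 0.44, -0.63]
  row [0.43, 0.38, 0.05, 0.14, 0.44, -0.63]
  row [0.4, 0.41, 0.07, 0.14, 0.44, -0.63]
  row [0.37, 0.44, 0.08, 0.14, 0.44, -0.63]
  row [0.33, 0.46, 0.09, 0.14, 0.44, -0.63]
  row [0.3, 0.48, 0.1, 0.14, 0.44, -0.63]
  row [0.26, 0.5, 0.1, 0.14, 0.44, -0.63]
```

```bash
python3 - <<'E'
from h import *
print('vinegar cap',tri([('scene',(327.3,217)),('side',(269.3,138))]).round())
p,r,s=tool();R1=leanR(H[2])
t=hol(H,hp(-2,-80,80+p[2]+75));print(t)
A=p+[0,0,185]
rows(A,r,t,R1,8)
E
```

```text
vinegar cap [ 669. -244.  160.]
[595.81011198 -81.24589222 183.5480798 ]
  row [0.53, 0.34, -0.03, 0.15, 0.5, -0.71]
  row [0.5, 0.38, -0.01, 0.15, 0.5, -0.71]
  row [0.47, 0.42, 0.01, 0.15, 0.5, -0.71]
  row [0.44, 0.45, 0.03, 0.15, 0.5, -0.71]
  row [0.4, 0.48, 0.04, 0.15, 0.5, -0.71]
  row [0.36, 0.51, 0.06, 0.15, 0.5, -0.71]
  row [0.32, 0.54, 0.07, 0.15, 0.5, -0.71]
  row [0.27, 0.56, 0.07, 0.15, 0.5, -0.71]
```

>>> apply_moves --series '[[[0, 0, -0.5, 0, 0, 0], [0, 0, -1, 0, 0, 0], [0, 0, -1, 0, 0, 0], [0, 0, -0.8, 0, 0, 0], [0, 0, -0.4, 0, 0, 0]]]'

```text
clock: 25.18
eef_pos: [525.0, 159.7, 174.2]
tool_rot: [-3.136, -0.005, -0.712]
force: [0.2, -0.9, -0.7]
width: 12.2
```

>>> apply_moves --series '[[[0.53, 0.34, -0.03, 0.15, 0.5, -0.71], [0.5, 0.38, -0.01, 0.15, 0.5, -0.71], [0.47, 0.42, 0.01, 0.15, 0.5, -0.71], [0.44, 0.45, 0.03, 0.15, 0.5, -0.71], [0.4, 0.48, 0.04, 0.15, 0.5, -0.71]]]'

```text
clock: 25.8
eef_pos: [567.9, 7.6, 179.5]
tool_rot: [-3.111, -0.276, -0.34]
force: [0.4, -0.3, -0.3]
width: 12.1
```

>>> apply_moves --series '[[[0.36, 0.51, 0.06, 0.15, 0.5, -0.71], [0.32, 0.54, 0.07, 0.15, 0.5, -0.71], [0.27, 0.56, 0.07, 0.15, 0.5, -0.71], [0, 0, 0, 0, 0, 0], [0, 0, 0, 0, 0, 0]]]'

```text
clock: 26.42
eef_pos: [594.1, -81.2, 183.3]
tool_rot: [3.139, -0.435, -0.108]
force: [-0.7, 0.6, -0.4]
width: 12.2
```

```bash
python3 - <<'E'
from h import *
look('w13.png');err(hol(H,hp(-2,-80,67.8)),leanR(H[2]))
E
```

```text
t 26.475 tcp [594.3 -80.6 183.4] [ 3.139 -0.435 -0.107] F [-0.7 -0.8 -0.7] w 12.3
red [249, 51, 21, 76, 1524] [259.1  88.2] dir [0. 1.]
yellow [321, 175, 109, 82, 4693] [383.9 216.7] dir [0.83 0.56]
yellow [241, 212, 30, 102, 2728] [255.1 262.9] dir [0. 1.]
t 26.475 need(tool mm) [ 1.6  0.2 75.5] deg [ 0.21  0.08 -0.08] F [-0.7 -0.8 -0.7] w 12.3
```

>>> apply_moves --series '[[[0.03, 0, 0.35, 0.03, 0, 0], [0, 0, 0.4, 0, 0, 0], [0, 0, 0.3, 0, 0, 0], [0, 0, 0.15, 0, 0, 0], [0, 0, 0.06, 0, 0, 0]]]'

```text
clock: 27.1
eef_pos: [622.0, -83.2, 126.1]
tool_rot: [-3.141, -0.434, -0.106]
force: [-0.4, -0.8, -0.6]
width: 12.2
```

>>> apply_moves --series '[[[0, 0, 0.06, 0, 0, 0], [0, 0, 0.06, 0, 0, 0], [0, 0, 0.06, 0, 0, 0], [0, 0, 0.04, 0, 0, 0], [0, 0, 0.03, 0, 0, 0]]]'

```text
clock: 27.72
eef_pos: [626.9, -85.6, 114.9]
tool_rot: [3.141, -0.434, -0.107]
force: [-0.4, 0.3, 0.0]
width: 12.3
```

```bash
python3 - <<'E'
from h import *
err(hol(H,hp(-2,-80,67.8)),leanR(H[2]))
E
```

```text
t 27.725 need(tool mm) [ 0.6 -1.1 -0.5] deg [ 0.1   0.12 -0.12] F [-0.4  0.3  0. ] w 12.3
```

>>> apply_moves --series '[[[0, -0.02, 0.03, 0, 0, 0], [0, 0, 0.02, 0, 0, 0], [0, 0, 0.01, 0, 0, 0], [0, 0, 0, 0, 0, 0], [0, 0, 0, 0, 0, 0]]]'

```text
clock: 28.35
eef_pos: [627.2, -85.8, 114.3]
tool_rot: [3.138, -0.436, -0.107]
force: [-16.1, -0.4, 22.4]
width: 12.0
```

```bash
python3 - <<'E'
from h import *
err(hol(H,hp(-2,-80,67.8)),leanR(H[2]))
E
```

```text
t 28.35 need(tool mm) [ 0.6 -1.3 -1.2] deg [ 0.27  0.03 -0.12] F [-16.1  -0.4  22.4] w 12.0
```

>>> apply_moves --series '[[[0, 0, 0, 0, 0, 0], [0, 0, 0, 0, 0, 0], [0, 0, 0, 0, 0, 0], [0, 0, 0, 0, 0, 0], [0, 0, 0, 0, 0, 0]]]' --claw -0.3

```text
clock: 28.98
eef_pos: [628.2, -84.6, 112.1]
tool_rot: [3.141, -0.434, -0.107]
force: [-0.4, -0.5, -0.9]
width: 30.2
```

>>> apply_moves --series '[[[0, 0, -0.3, 0, 0, 0], [0, 0, -0.7, 0, 0, 0], [0, -0.5, -0.7, 0, 0, 0], [0, -0.4, -0.3, 0, 0, 0], [0, 0, 0, 0, 0, 0]]]'

```text
clock: 29.6
eef_pos: [591.9, -33.7, 204.3]
tool_rot: [3.141, -0.437, -0.105]
force: [0.7, -0.2, 0.1]
width: 30.1
```

```bash
python3 - <<'E'
from h import *
w=look('w14.png');a=snap('side','s14.png')
def pl(P):
    u=proj('wrist',hol(H,P));cv2.circle(w,tuple(int(z) for z in u),1,(0,255,0),-1)
for a_ in range(0,360,15):
    t=np.radians(a_);pl(hp(-2+35.5*np.cos(t),-2+35.5*np.sin(t),93))
for k in np.linspace(-34.5,34.5,8):
    for P in((k,-34.5),(k,34.5),(-34.5,k),(34.5,k)): pl(hp(-2+P[0],-81+P[1],93))
g=cv2.resize(a[120:240,180:300],(384,384),interpolation=cv2.INTER_CUBIC)
x=np.hstack([w[:, 130:446],g]);cv2.imwrite('pics/f.png',x);print(x.shape)
E
```

```text
t 29.65 tcp [591.3 -35.6 203.1] [ 3.14  -0.435 -0.106] F [-0.6  0.2 -0.4] w 29.7
red [344, 0, 71, 34, 1922] [380.9  13.5] dir [1.   0.07]
red [247, 124, 18, 64, 1044] [255.  155.8] dir [ 0. -1.]
yellow [310, 204, 90, 81, 3611] [362.6 242.8] dir [0.76 0.65]
yellow [243, 223, 17, 61, 928] [251.5 252.6] dir [ 0. -1.]
blue [244, 0, 19, 69, 1283] [253.   33.3] dir [0. 1.]
(384, 700, 3)
```

View pics/f.png

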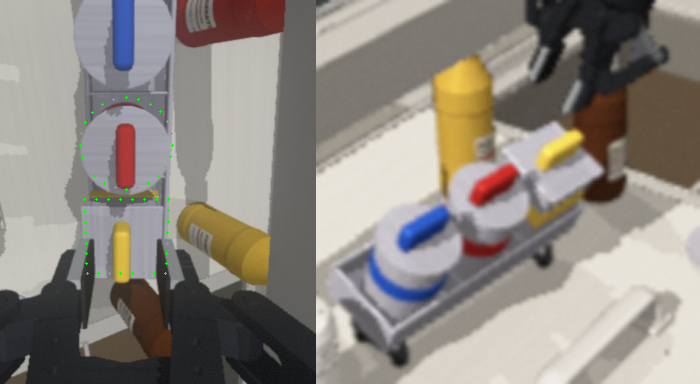

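The lids look flush; the arm was still settling, which shifts the overlay equally for both. I'll do a numeric check at rest.

>>> apply_moves --series '[[[0, 0, -0.3, 0, 0, 0], [0, 0, 0, 0, 0, 0], [0, 0, 0, 0, 0, 0], [0, 0, 0, 0, 0, 0], [0, 0, 0, 0, 0, 0]]]'

```text
clock: 30.32
eef_pos: [584.9, -34.7, 216.1]
tool_rot: [3.141, -0.434, -0.107]
force: [0.0, 0.2, -0.6]
width: 30.0
```

>>> apply_moves --series '[[[0, 0, 0, 0, 0, 0], [0, 0, 0, 0, 0, 0], [0, 0, 0, 0, 0, 0], [0, 0, 0, 0, 0, 0], [0, 0, 0, 0, 0, 0]]]'

```text
clock: 30.95
eef_pos: [584.9, -34.7, 216.6]
tool_rot: [3.141, -0.434, -0.107]
force: [0.8, -0.6, 0.3]
width: 29.8
```

```bash
python3 - <<'E'
from h import *
from scipy.optimize import least_squares
w=look('w15.png');h=cv2.cvtColor(w,cv2.COLOR_BGR2HSV)
for n,cols,y in(('round',RED,-2),('square',YEL,-81)):
    m=sum(cv2.inRange(h,(a,130,50),(b,255,255)) for a,b in cols);k,l,s,c=cv2.connectedComponentsWithStats(m)
    u0=proj('wrist',hol(H,hp(-2,y,119)))
    j=min((j for j in range(1,k) if s[j,4]>300),key=lambda j:np.linalg.norm(c[j]-u0))
    lo=(c[j][0],s[j,1]);hi=(c[j][0],s[j,1]+s[j,3])
    f=lambda v:proj('wrist',hol(H,hp(v[0],v[1],119)))
    for t in(lo,hi): print(n,'handle end (a,y) at top plane',least_squares(lambda v:f(v)-t,(0,y)).x.round(1))
E
```

```text
t 31.0 tcp [585.  -34.7 216.6] [ 3.141 -0.434 -0.107] F [0.2 1.  0.8] w 29.8
red [342, 0, 64, 34, 1648] [375.2  12.9] dir [1.  0.1]
red [249, 120, 16, 60, 929] [256.5 149.7] dir [ 0. -1.]
yellow [310, 199, 83, 77, 3176] [359.3 235.4] dir [0.75 0.66]
yellow [246, 214, 15, 58, 829] [253.1 242.5] dir [ 0. -1.]
blue [245, 0, 19, 67, 1185] [254.5  32.4] dir [0. 1.]
round handle end (a,y) at top plane [-1.5 19.6]
round handle end (a,y) at top plane [ -1.5 -26.3]
square handle end (a,y) at top plane [ -4.3 -53.5]
square handle end (a,y) at top plane [  -4.5 -105.9]
```

```bash
python3 - <<'E'
from h import *
p,r,s=tool();R1=leanR(H[2]);t=hol(H,hp(-3.5,-82,97));rows(p,r,t,R1,5)
E
```

```text
row [-0.0, 0.19, 0.33, 0.0, 0.0, -0.0]
  row [-0.0, 0.19, 0.33, 0.0, 0.0, -0.0]
  row [-0.0, 0.19, 0.33, 0.0, 0.0, -0.0]
  row [-0.0, 0.19, 0.33, 0.0, 0.0, -0.0]
  row [-0.0, 0.19, 0.33, 0.0, 0.0, -0.0]
```

>>> apply_moves --series '[[[0, 0.48, 0, 0, 0, 0], [0, 0.47, 0.2, 0, 0, 0], [0, 0, 0.3, 0, 0, 0], [0, 0, 0.25, 0, 0, 0], [0, 0, 0, 0, 0, 0]]]' --claw -1

```text
clock: 31.62
eef_pos: [595.2, -83.5, 181.8]
tool_rot: [3.141, -0.433, -0.107]
force: [-0.8, -0.2, 0.0]
width: -0.1
```

>>> apply_moves --series '[[[0, 0, 0.3, 0, 0, 0], [0, 0, 0.3, 0, 0, 0], [0, 0, 0.2, 0, 0, 0], [0, 0, 0.1, 0, 0, 0], [0, 0, 0, 0, 0, 0]]]'

```text
clock: 32.25
eef_pos: [614.4, -85.5, 141.9]
tool_rot: [3.141, -0.434, -0.107]
force: [-0.3, -1.0, 0.5]
width: -0.0
```

>>> apply_moves --series '[[[0, 0, 0.03, 0, 0, 0], [0, 0, 0.03, 0, 0, 0], [0, 0, 0.03, 0, 0, 0], [0, 0, 0.01, 0, 0, 0], [0, 0, 0, 0, 0, 0]]]'

```text
clock: 32.88
eef_pos: [616.4, -85.9, 137.1]
tool_rot: [3.141, -0.434, -0.107]
force: [-0.5, -1.0, 0.2]
width: -0.1
```

```bash
python3 - <<'E'
from h import *
err(hol(H,hp(-3.5,-82,83)),leanR(H[2]))
E
```

```text
t 32.875 need(tool mm) [-0.9 -0.4  8.9] deg [ 0.09  0.13 -0.12] F [-0.5 -1.   0.2] w -0.1
```

>>> apply_moves --series '[[[0, 0, 0.03, 0, 0, 0], [0, 0, 0.03, 0, 0, 0], [0, 0, 0.03, 0, 0, 0], [0, 0, 0.02, 0, 0, 0], [0, 0, 0, 0, 0, 0]]]'

```text
clock: 33.5
eef_pos: [618.7, -86.1, 132.1]
tool_rot: [3.141, -0.434, -0.107]
force: [-1.2, -0.3, 0.2]
width: -0.1
```

>>> apply_moves --series '[[[0, 0, 0.02, 0, 0, 0], [0, 0, 0.02, 0, 0, 0], [0, 0, 0.02, 0, 0, 0], [0, 0, 0, 0, 0, 0], [0, 0, 0, 0, 0, 0]]]'

```text
clock: 34.12
eef_pos: [620.0, -86.2, 129.5]
tool_rot: [3.141, -0.434, -0.107]
force: [-0.3, -0.0, -0.5]
width: 0.1
```

>>> apply_moves --series '[[[0, 0, 0.02, 0, 0, 0], [0, 0, 0.02, 0, 0, 0], [0, 0, 0.02, 0, 0, 0], [0, 0, 0, 0, 0, 0], [0, 0, 0, 0, 0, 0]]]'

```text
clock: 34.75
eef_pos: [621.2, -86.4, 126.8]
tool_rot: [3.141, -0.434, -0.107]
force: [0.7, 0.2, -0.3]
width: 0.2
```

>>> apply_moves --series '[[[0, 0, 0.02, 0, 0, 0], [0, 0, 0.02, 0, 0, 0], [0, 0, 0.01, 0, 0, 0], [0, 0, 0, 0, 0, 0], [0, 0, 0, 0, 0, 0]]]'

```text
clock: 35.38
eef_pos: [621.9, -86.5, 125.6]
tool_rot: [3.14, -0.435, -0.107]
force: [-8.9, 0.4, 13.1]
width: 0.0
```

>>> apply_moves --series '[[[0, 0, 0.01, 0, 0, 0], [0, 0, 0.01, 0, 0, 0], [0, 0, 0, 0, 0, 0], [0, 0, 0, 0, 0, 0], [0, 0, 0, 0, 0, 0]]]'

```text
clock: 36.0
eef_pos: [622.0, -86.5, 125.6]
tool_rot: [3.139, -0.436, -0.106]
force: [-14.9, 1.1, 22.8]
width: 0.1
```

>>> apply_moves --series '[[[0, 0, -0.2, 0, 0, 0], [0, 0, -0.5, 0, 0, 0], [0, 0, -0.7, 0, 0, 0], [0, -0.4, -0.5, 0, 0, 0], [0, 0, 0, 0, 0, 0]]]'

```text
clock: 36.62
eef_pos: [586.1, -60.9, 211.7]
tool_rot: [3.141, -0.438, -0.105]
force: [-0.6, -0.2, -0.4]
width: 0.3
```

>>> apply_moves --series '[[[0, 0, 0, 0, 0, 0], [0, 0, 0, 0, 0, 0], [0, 0, 0, 0, 0, 0], [0, 0, 0, 0, 0, 0], [0, 0, 0, 0, 0, 0]]]'

```text
clock: 37.25
eef_pos: [585.1, -62.3, 209.6]
tool_rot: [3.141, -0.434, -0.107]
force: [-0.3, 1.3, 0.2]
width: 0.6
```

```bash
python3 - <<'E'
from h import *
from scipy.optimize import least_squares,minimize
w=look('w16.png');g=cv2.GaussianBlur(cv2.cvtColor(w,cv2.COLOR_BGR2GRAY),(3,3),0).astype(np.float32)
gr=np.hypot(cv2.Sobel(g,5,1,0),cv2.Sobel(g,5,0,1)); gr=cv2.GaussianBlur(np.minimum(gr,120),(3,3),0)
def samp(P): 
    u=np.array([proj('wrist',hol(H,x)) for x in P],np.float32);return cv2.remap(gr,u[:,0].copy(),u[:,1].copy(),1).mean()
k=np.linspace(-34.5,34.5,15)
sq=[(x,y) for t in k for x,y in((t,34.5),(-34.5,t),(34.5,t))]
ci=[(35.5*np.cos(t),35.5*np.sin(t)) for t in np.radians(range(0,360,12))]
for n,sh,y0 in(('sq',sq,-81),('round',ci,-2),('closed',ci,80)):
  best=max((samp([hp(a+x,y0+b+y,z) for x,y in sh]),a,y0+b,z) for a in np.arange(-8,5) for b in np.arange(-6,6) for z in(90,93,98,103))
  print(n,best)
h=cv2.cvtColor(w,cv2.COLOR_BGR2HSV)
for n,cols,y in(('round',RED,-2),('square',YEL,-81)):
    m=sum(cv2.inRange(h,(a,130,50),(b,255,255)) for a,b in cols);kk,l,s,c=cv2.connectedComponentsWithStats(m)
    u0=proj('wrist',hol(H,hp(-2,y,119)));j=min((j for j in range(1,kk) if s[j,4]>300),key=lambda j:np.linalg.norm(c[j]-u0))
    print(n,[least_squares(lambda v:proj('wrist',hol(H,hp(v[0],v[1],119)))-t,(0,y)).x.round(1) for t in((c[j][0],s[j,1]),(c[j][0],s[j,1]+s[j,3]))])
E
```

```text
t 37.3 tcp [585.1 -62.3 209.7] [ 3.141 -0.434 -0.107] F [-0.1 -0.1  0.4] w 0.3
red [249, 83, 17, 64, 1057] [257.  114.5] dir [0. 1.]
yellow [312, 182, 91, 77, 3474] [365.8 218.7] dir [0.79 0.62]
yellow [244, 186, 17, 53, 812] [252.4 212.1] dir [ 0. -1.]
blue [246, 0, 19, 22, 393] [255.    9.9] dir [0.05 1.  ]Traceback (most recent call last):
  File "<stdin>", line 11, in <module>
  File "<stdin>", line 11, in <genexpr>
  File "<stdin>", line 6, in samp
  File "h.py", line 10, in proj
    i=viewer.camera_info(c);p=np.array(i['K'])@(np.array(i['R'])@np.asarray(X,float)+np.array(i['t']).ravel());return p[:2]/p[2]
ValueError: time passes only in moves, steps and waits
```

```bash
cat > chk.py <<'E'
from h import *
import h as hm
from scipy.optimize import least_squares
ci0=viewer.camera_info('wrist');w=cv2.imread('pics/w16.png')
KK,RR,TT=np.array(ci0['K']),np.array(ci0['R']),np.array(ci0['t']).ravel()
def pj(X): q=(np.asarray(X)@RR.T+TT)@KK.T;return q[...,:2]/q[...,2:]
g=cv2.GaussianBlur(cv2.cvtColor(w,cv2.COLOR_BGR2GRAY),(3,3),0).astype(np.float32)
gr=np.hypot(cv2.Sobel(g,5,1,0),cv2.Sobel(g,5,0,1)); gr=cv2.GaussianBlur(np.minimum(gr,120),(3,3),0)
def samp(P):
    u=pj(np.array([hol(H,x) for x in P])).astype(np.float32);return cv2.remap(gr,u[:,:1].copy(),u[:,1:].copy(),1).mean()
k=np.linspace(-34.5,34.5,15)
sq=[(x,y) for t in k for x,y in((t,34.5),(-34.5,t),(34.5,t))]
ci=[(35.5*np.cos(t),35.5*np.sin(t)) for t in np.radians(range(0,360,12))]
for n,sh,y0 in(('sq',sq,-81),('round',ci,-2)):
  for z in(93,103): print(n,z,max((samp([hp(a+x,y0+b+y,z) for x,y in sh]).round(1),a,y0+b) for a in range(-8,5) for b in range(-6,6)))
hs=cv2.cvtColor(w,cv2.COLOR_BGR2HSV)
for n,cols,y in(('round',RED,-2),('square',YEL,-81)):
    m=sum(cv2.inRange(hs,(a,130,50),(b,255,255)) for a,b in cols);kk,l,s,c=cv2.connectedComponentsWithStats(m)
    u0=pj(hol(H,hp(-2,y,119)));j=min((j for j in range(1,kk) if s[j,4]>300),key=lambda j:np.linalg.norm(c[j]-u0))
    print(n,[least_squares(lambda v:pj(hol(H,hp(v[0],v[1],119)))-t,(0,y)).x.round(1) for t in((c[j][0],s[j,1]),(c[j][0],s[j,1]+s[j,3]))])
E
python3 chk.py
```

```text
sq 93 (np.float32(67.7), -4, -83)
sq 103 (np.float32(63.9), -7, -81)
round 93 (np.float32(74.4), -1, -4)
round 103 (np.float32(60.7), 1, -3)
round [array([-1.5, 17.5]), array([ -1.5, -26.1])]
square [array([ -4.9, -55.4]), array([ -5.1, -99. ])]
```

```bash
python3 - <<'E'
from h import *
def hh(p): 
    q=Ro.from_euler('z',-H[2]).apply(np.array(p)-[H[0],H[1],55.]);return (q@s_).round(2),q[1].round(2),(q@n_).round(2)
print('sq contact',hh([622.0,-86.5,125.6]),'now',hh(tool()[0]))
p,r,s=tool();rows(p,r,hol(H,hp(-1.5,-3,84)),leanR(H[2]),5)
E
```

```text
sq contact (np.float64(-2.38), np.float64(-82.48), np.float64(79.01)) now (np.float64(-2.38), np.float64(-62.32), np.float64(171.77))
  row [0.0, -0.24, 0.35, 0.0, 0.0, -0.0]
  row [0.0, -0.24, 0.35, 0.0, 0.0, -0.0]
  row [0.0, -0.24, 0.35, 0.0, 0.0, -0.0]
  row [0.0, -0.24, 0.35, 0.0, 0.0, -0.0]
  row [0.0, -0.24, 0.35, 0.0, 0.0, -0.0]
```

>>> apply_moves --series '[[[0, -0.6, 0, 0, 0, 0], [0, -0.59, 0.2, 0, 0, 0], [0, 0, 0.4, 0, 0, 0], [0, 0, 0.4, 0, 0, 0], [0, 0, 0.3, 0, 0, 0]]]'

```text
clock: 37.92
eef_pos: [618.9, -6.0, 150.0]
tool_rot: [3.141, -0.434, -0.107]
force: [0.1, -0.1, 0.2]
width: -0.1
```

>>> apply_moves --series '[[[0, 0, 0.25, 0, 0, 0], [0, 0, 0.12, 0, 0, 0], [0, 0, 0.06, 0, 0, 0], [0, 0, 0.02, 0, 0, 0], [0, 0, 0, 0, 0, 0]]]'

```text
clock: 38.55
eef_pos: [628.2, -7.2, 130.7]
tool_rot: [3.141, -0.435, -0.107]
force: [-0.0, -0.5, 0.1]
width: 0.3
```

>>> apply_moves --series '[[[0, 0, 0.02, 0, 0, 0], [0, 0, 0.02, 0, 0, 0], [0, 0, 0.02, 0, 0, 0], [0, 0, 0.01, 0, 0, 0], [0, 0, 0, 0, 0, 0]]]'

```text
clock: 39.17
eef_pos: [629.5, -7.3, 127.1]
tool_rot: [3.141, -0.434, -0.107]
force: [0.2, 0.3, 0.4]
width: 0.5
```

>>> apply_moves --series '[[[0, 0, 0.02, 0, 0, 0], [0, 0, 0.02, 0, 0, 0], [0, 0, 0.02, 0, 0, 0], [0, 0, 0, 0, 0, 0], [0, 0, 0, 0, 0, 0]]]'

```text
clock: 39.8
eef_pos: [630.4, -7.4, 125.8]
tool_rot: [3.14, -0.436, -0.107]
force: [-9.3, -0.4, 15.3]
width: 0.3
```

Contact heights match (79.2 mm against 79.0 mm), so both lids are equally home. Retreating and handing in.

>>> apply_moves --series '[[[0, 0, -0.2, 0, 0, 0], [0, 0, -0.5, 0, 0, 0], [0, 0, -0.8, 0, 0, 0], [-0.4, 0, -0.6, 0, 0, 0], [-0.2, 0, 0, 0, 0, 0]]]'

```text
clock: 40.42
eef_pos: [559.6, 0.2, 208.6]
tool_rot: [3.141, -0.437, -0.107]
force: [1.1, -0.9, 0.2]
width: 0.2
```

>>> apply_moves --series '[[[0, 0, 0, 0, 0, 0], [0, 0, 0, 0, 0, 0], [0, 0, 0, 0, 0, 0], [0, 0, 0, 0, 0, 0], [0, 0, 0, 0, 0, 0]]]'

```text
clock: 41.05
eef_pos: [560.0, 0.3, 206.9]
tool_rot: [3.141, -0.434, -0.107]
force: [-0.8, -1.0, 0.4]
width: 0.0
```

```bash
python3 - <<'E'
from h import *
w=look('w16.png')
E
python3 chk.py; python3 -c "
from cell import ctrl
print(ctrl.finish_job())"
```

```text
t 41.1 tcp [5.599e+02 3.000e-01 2.070e+02] [ 3.141 -0.434 -0.107] F [-0.1  0.6 -0.5] w 0.1
red [350, 0, 103, 69, 4042] [415.5  31. ] dir [0.99 0.12]
red [286, 159, 17, 58, 864] [293.7 187.7] dir [ 0.02 -1.  ]
yellow [327, 219, 100, 83, 3851] [384.7 259.1] dir [0.8 0.6]
yellow [281, 246, 14, 38, 266] [289.8 261.1] dir [0.17 0.99]
blue [287, 48, 19, 65, 1108] [296.1  80. ] dir [ 0.04 -1.  ]
sq 93 (np.float32(83.8), -2, -83)
sq 103 (np.float32(68.9), -3, -79)
round 93 (np.float32(80.2), -2, -4)
round 103 (np.float32(64.7), -1, -1)
round [array([-3.3, 22.2]), array([ -1.7, -25.3])]
square [array([ 70.6, -26.3]), array([  80.1, -106.1])]
the job is handed in; nothing more can be done
None
```

I set the round pot into the middle bay, leaning like its neighbours, and put the round lid on it and the square lid on the square pot. Both lids are pressed home, and the job was handed in at about 41 s with the gripper clear of everything.

**Last checks**
- **Lids down:** pressing each handle with the shut fingers gave contact at matching heights, 79.2 mm (round) and 79.0 mm (square) above the deck. The final edge fits also match the fully seated height better than 10 mm up.
- **Centring:** the fits put the round flange within about 2 mm of its pot's axis, and the square one within about 2 mm.
- **Bystanders:** I kept clear of the other things and saw none of them disturbed in the pictures, but I did not measure their positions at the end.

**What failed or disagreed**
- **First lid grasp:** my first grasp of the round lid closed on air, because the fingertips sit about 35 mm behind the reported TCP. I went lower and regripped.
- **Square lid's handle:** before its extra press, the handle read about 2.5 mm further to the front than the pot's mouth. I could not confirm whether that was a slight tilt, because later readings of that handle were partly hidden by the fingers or picked up the yellow bottle instead. The final flange fit no longer shows the offset.

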